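Fetch the cream jar from behind the flasks for weighing

TASK

Clear all three stoppered flasks off the display board into the steel tray at the side, then fetch the cream jar from behind them and stand it in the middle of the balance's pan, with the flasks still in the tray. After that put the flasks back on the board, each standing in the middle of the mat of its own colour, whichever mat it came from. Keep flasks and jar upright throughout and leave the beaker alone.

Things in the scene. Friction and masses are not known exactly. Their poses are not given: they have to be found in the camera images.
- flask_amber_mid (a point): centre (half-way up) of the loose orange-amber conical glass flask with black stopper: 120 mm tall, foot 60 mm across, cone narrowing to a straight upright neck 24 mm across from 68 to 104 mm above its foot (grip it there), then the 24 mm wide stopper; a thin lip 29 mm across at 102 to 106 mm; 0.11 to 0.22 kg. Point is 60 mm above its foot; z is up its axis. It starts standing near the middle of one of the three mats, often one of another colour
- flask_blue_mid (a point): centre (half-way up) of the loose blue conical glass flask with black stopper: 120 mm tall, foot 60 mm across, cone narrowing to a straight upright neck 24 mm across from 68 to 104 mm above its foot (grip it there), then the 24 mm wide stopper; a thin lip 29 mm across at 102 to 106 mm; 0.11 to 0.22 kg. Point is 60 mm above its foot; z is up its axis. It starts standing near the middle of one of the three mats, often one of another colour
- flask_green_mid (a point): centre (half-way up) of the loose green conical glass flask with black stopper: 120 mm tall, foot 60 mm across, cone narrowing to a straight upright neck 24 mm across from 68 to 104 mm above its foot (grip it there), then the 24 mm wide stopper; a thin lip 29 mm across at 102 to 106 mm; 0.11 to 0.22 kg. Point is 60 mm above its foot; z is up its axis. It starts standing near the middle of one of the three mats, often one of another colour
- jar_mid (a point): centre (half-way up) of the loose round cream jar, white with a pink lid: 52 mm across (53 at the lid), 42 mm tall to the lid's top, small 12 mm wide knob up to 52 mm; 0.10 to 0.20 kg. Point is 26 mm above its underside; it stands on the 8 mm thick grey slate display board behind the three flasks, with about 12 mm between it and them, its point 34 mm above the table
- mat_amber: fixed round orange-amber mat on the grey slate display board (190 x 250 mm), 84 mm across, 4 mm thick; origin at the centre of its underside, 8 mm above the table, so its top is 12 mm above the table; the home of the amber flask. Neighbouring mats are 87 mm apart between centres
- mat_blue: fixed round blue mat on the grey slate display board (190 x 250 mm), 84 mm across, 4 mm thick; origin at the centre of its underside, 8 mm above the table, so its top is 12 mm above the table; the home of the blue flask. Neighbouring mats are 87 mm apart between centres
- mat_green: fixed round green mat on the grey slate display board (190 x 250 mm), 84 mm across, 4 mm thick; origin at the centre of its underside, 8 mm above the table, so its top is 12 mm above the table; the home of the green flask. Neighbouring mats are 87 mm apart between centres
- tray: fixed shallow steel tray to one side, 280 mm long (its x) and 120 mm wide (its y) outside, walls 4 mm thick and 12 mm high; origin at the centre of its underside, floor 4 mm above that; room for three flasks in a row along x
- pan (a point): centre of the top of the round aluminium pan (96 mm across) of a fixed grey balance to the other side of the display board; the pan's top is 50 mm above the table; the balance's body is 200 x 140 mm and 40 mm high, with the pan towards its far end
- beaker: loose empty glass beaker, 60 mm across and 75 mm tall, standing beyond the display board; origin at the centre of its underside; to be left alone

How it is judged (in metres and radians):
On the way, in this order (a step that is already met when the one before it is completed fails the run):
1. all three flasks stand released in the steel tray (x of flask_amber_mid in the frame of tray between -0.115 and 0.115 m and y of flask_amber_mid in the frame of tray between -0.035 and 0.035 m and z of each of flask_amber_mid, flask_blue_mid, flask_green_mid in the frame of tray below 0.07 m and angle between each of flask_amber_mid, flask_blue_mid, flask_green_mid's own z axis and vertical below 0.12 rad and contact force between each of flask_amber, flask_blue, flask_green and the fingers below 0.1 N and x of flask_blue_mid in the frame of tray between -0.115 and 0.115 m and y of flask_blue_mid in the frame of tray between -0.035 and 0.035 m and x of flask_green_mid in the frame of tray between -0.115 and 0.115 m and y of flask_green_mid in the frame of tray between -0.035 and 0.035 m), for 0.2 s.
2. the jar stands released on the balance's pan while the flasks are still in the tray (all of step 1 and horizontal distance between jar_mid and pan below 0.02 m and z of jar_mid in the frame of pan between 0.021 and 0.031 m and angle between jar_mid's own z axis and vertical below 0.12 rad and contact force between jar and the fingers below 0.1 N and linear speed of jar below 0.02 m/s and angular speed of jar below 0.2 rad/s), for 0.2 s.
3. the flasks are back, each on the mat of its own colour (horizontal distance between flask_amber_mid and mat_amber below 0.014 m and z of flask_amber_mid in the frame of mat_amber between 0.058 and 0.068 m and angle between each of flask_amber_mid, flask_blue_mid, flask_green_mid's own z axis and vertical below 0.12 rad and linear speed of each of flask_amber, flask_blue, flask_green below 0.02 m/s and angular speed of each of flask_amber, flask_blue, flask_green below 0.2 rad/s and horizontal distance between flask_blue_mid and mat_blue below 0.014 m and z of flask_blue_mid in the frame of mat_blue between 0.058 and 0.068 m and horizontal distance between flask_green_mid and mat_green below 0.014 m and z of flask_green_mid in the frame of mat_green between 0.058 and 0.068 m), for 0.2 s.
At the end, for the whole second after the job is handed in: Each flask stands upright and at rest on the mat of its own colour, its axis within 14 mm of the mat's centre, and the jar stands upright, released and at rest on the balance's pan, within 20 mm of its centre (all of step 3 and horizontal distance between jar_mid and pan below 0.02 m and z of jar_mid in the frame of pan between 0.021 and 0.031 m and angle between jar_mid's own z axis and vertical below 0.12 rad and contact force between jar and the fingers below 0.1 N and linear speed of jar below 0.02 m/s and angular speed of jar below 0.2 rad/s); the robot touches nothing.
It fails at once if a flask or the jar is tipped over or held far from upright (angle between any of flask_amber_mid, flask_blue_mid, flask_green_mid, jar_mid's own z axis and vertical above 0.6 rad).
It fails at once if the beaker is pushed or knocked (distance of beaker from where it was at the start of the episode above 0.015 m or angle between beaker's own z axis and vertical above 0.3 rad).
It also fails if it takes over 144 s, if anything falls off the work surface, if the arm or the gripper's body presses on something with over 40 N, if the wrist force passes 120 N, or if a joint passes its speed limit or range.

ROBOT

A 6-joint arm with a two-finger parallel gripper is mounted at the origin on the work surface. World frame = base frame: x ahead of the robot, y to its left, z up, the work surface at z = 0. Lengths are in mm, angles in rad, forces in N, time in s.
With the tool pointing down it reaches from about 375 to 825 mm from the base axis. Payload 5.5 kg.
Tool frame: the origin (TCP) lies between the finger pads; the fingertips stand ctrl.nose_length ahead of it and the grasp point (between the pads) lies 3 mm ahead of it (ctrl.nose_length is the distance from the TCP to the fingertips, in mm); z points along the fingers, y is the direction in which the jaws open and shut (so a half turn about z gives the same grasp; the last joint's range is limited). The gripper opens to 85 mm and grips with 20 to 120 N. Pads are 22 mm wide; open, the fingers measure 114 mm over their backs; the gripper's body (76 mm by 85 mm) begins 54 mm behind the grasp point. The pads swing forward as they close: fully open they stand 13 mm farther back than shut.
Start: joints at [1.178, 0.314, -0.047, 1.21, 0, 1.571], TCP at [229.662, 554.301, 253.299] pointing down, gripper open.
Joint ranges: [-2.67, 2.67], [-0.69, 1.73], [-1.03, 1.25], [-2.08, 2.16], [-1.42, 1.45], [-3.14, 3.14]. Speed limits (rad/s): [2.39, 2.39, 3.01, 3.14, 3.14, 3.14].

INTERFACE

Orientations are given as [roll, pitch, yaw] about the fixed x, y, z axes, in that order (R = Rz(yaw) Ry(pitch) Rx(roll)).
In Python, from rig import monitor, optics, ctrl, finder gives the robot as it stands. The module is installed in compiled form; this text tells all that it offers.
- The arm moves only by the tool apply_moves, never from a script. Its argument "rows" is one flat list of numbers, 5 for each row, row after row: the closure, from -1 (fully open) to 1 (shut), so that 0 is half open, then the shift along the tool's x, y, z in m, then the turn about the tool's z in degrees. In form: [hand, dx, dy, dz, yaw, hand, dx, dy, dz, yaw, ...]. A call has exactly 10 rows; each row shifts and turns the commanded pose from where the row before left it, along the tool's axes as they then stand; what a row does not reach is not made up. A row lasts 1/8 s, in which the tool goes at most 62.5 mm and 10.7 degrees, less where a joint would pass 70% of its speed; a pose out of reach is approached as far as the arm can. A call with a gripper value outside its range is refused whole. The fingers move at their own pace and stop on an object; "grip_force" is the grip in N (left out, the last holds). Time passes only in rows, so rows that do not move let the fingers close, or fill a call up. It gives the time, the measured TCP pose, the force and the opening at its end, in the units of the state.
- monitor.read_state(): the state, without advancing time (a new reading comes with each control period).
- optics.camera(name): name is "scene" or "side" or "wrist"; returns (picture, depth): 400x640x3 uint8, blue, green, red; 400x640 float32, mm along the optical axis (not along the pixel's ray), 0 where there is no reading.
- optics.calibration(name): a dict with "vertical_fov" (degrees; the focal length in pixels is half the picture's height over the tangent of half this angle, whatever the lens; pixels are square), "cx", "cy" (the principal point, pixels), "R" (3x3) and "t" (3): a world point X has camera coordinates R X + t; the wrist camera has in their place "tool_from_camera" (4x4, takes a point from camera to tool coordinates, whose origin is the TCP and whose axes are the flange's). Camera axes: x right, y down, z forward; pixel columns grow to the right and rows downward; lengths in mm; the calibration is good to about 2 mm. A picture is of the moment at which its call begins: read the wrist's pose just before it. calibration takes no time and is no camera call.
- ctrl.close_job(): hands the job in, once; it reports no verdict.
Trained networks look in the newest picture that a camera, given by its name, has taken for a name from the list of things; names that differ only in an ending like _2 or _b are one class to them, and where a whole thing is asked for, a point or a joint stands for the part that bears it (a point fixed in the world has none). Each returns a list of dicts, best first, with "score" (0 to 1); they miss things now and then, are a little off and sometimes report something else, mostly with a low value. They report only what shows in the picture. A call takes as long as a camera call.
- finder.spot_in(camera, thing): "rect" ([left, top, right, bottom] in pixels, round what is visible of it).
- finder.regions_of(camera, thing): "region" (400x640 bool, what is visible of it) and "rect" ([left, top, right, bottom] in pixels, round what is visible of it).
The state is a dict: "t": time; "joints": joint angles; "dq": joint speeds; "tau": joint torques, N m; "ee_pos": TCP position; "tool_rot": TCP orientation; "ft_force": force on the tool from outside, world axes, zero at the start; "torque": the same for the moment, N m; "opening": opening from 0.0 (shut) to 1.0 (fully open).
Only numpy, scipy, OpenCV 4.12 (cv2) and the standard library are available. Lean on these libraries where they do the work, as an engineer would, in place of code of your own. Each camera call takes 0.05 s, during which the arm holds its last target.

## Working session

There is one attempt and no reset: what is moved stays moved. The work goes in short steps, Python scripts to look and compute and a tool call to move; the robot and the scene stay as the last step left them, time stands still between calls to the robot, and variables do not carry over. Pictures are saved under pics/ and viewed, and the job is handed in when it is done.

Besides the shell and the picture viewer there is one more tool, called as name(argument=value, ...), one argument or row to a line, values as JSON. apply_moves: Moves the arm, as the interface text tells. Its arguments: {"type":"object","properties":{"rows":{"type":"array"},"grip_force":{"type":"number"}},"required":["rows"]}

```bash
mkdir -p pics; ls; python3 - <<'E'
from rig import monitor, optics, ctrl, finder
import cv2
print(ctrl.nose_length)
s=monitor.read_state();print({k:s[k] for k in ['t','ee_pos','tool_rot','ft_force','opening']})
for n in ['scene','side','wrist']:
    p,d=optics.camera(n);cv2.imwrite(f'pics/a_{n}.png',p)
    c=optics.calibration(n);print(n,c)
E
```

```text
pics
22.0
{'t': 0.0, 'ee_pos': array([229.47622203, 553.8012796 , 252.42558454]), 'tool_rot': array([-3.13987814e+00,  3.87788323e-05,  2.74876593e+00]), 'ft_force': array([-0.46986311, -0.95328279, -1.15540333]), 'opening': 1.0018929962326324}
scene {'vertical_fov': 56.77572713266132, 'cx': 319.5064705457648, 'cy': 199.67676398995482, 'R': array([[-0.77569788,  0.63105929, -0.0075478 ],
       [ 0.4609154 ,  0.55830646, -0.68981946],
       [-0.43110299, -0.53857039, -0.72394209]]), 't': array([ 515.02013902, -243.27267554, 1130.87873497])}
side {'vertical_fov': 43.787400814118236, 'cx': 319.21214486374544, 'cy': 192.27185731429915, 'R': array([[ 0.834423  , -0.55103424,  0.00997629],
       [-0.38269208, -0.59234113, -0.70899842],
       [ 0.39659178,  0.58778674, -0.7051395 ]]), 't': array([-528.17518315,  283.24671757,  915.35124626])}
wrist {'vertical_fov': 67.80292238226642, 'cx': 319.95069160828126, 'cy': 199.97858300778117, 'tool_from_camera': array([[-4.26134264e-04, -9.62703597e-01, -2.70557946e-01,
         6.87294777e+01],
       [ 9.99999904e-01, -4.38175294e-04, -1.58978559e-05,
         9.81191828e-01],
       [-1.03246884e-04, -2.70557927e-01,  9.62703691e-01,
        -1.20229417e+02],
       [ 0.00000000e+00,  0.00000000e+00,  0.00000000e+00,
         1.00000000e+00]])}
```

View pics/a_scene.png

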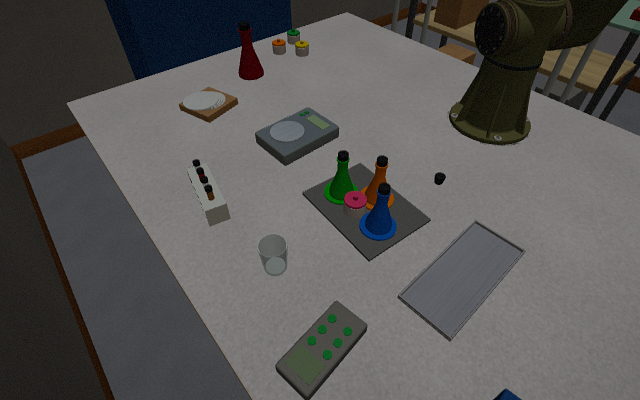

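View pics/a_side.png

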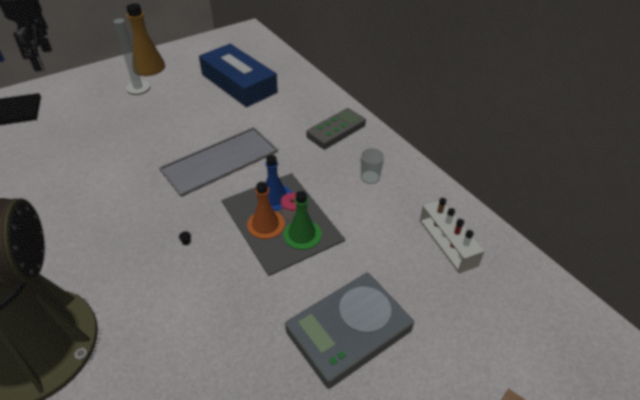

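View pics/a_wrist.png

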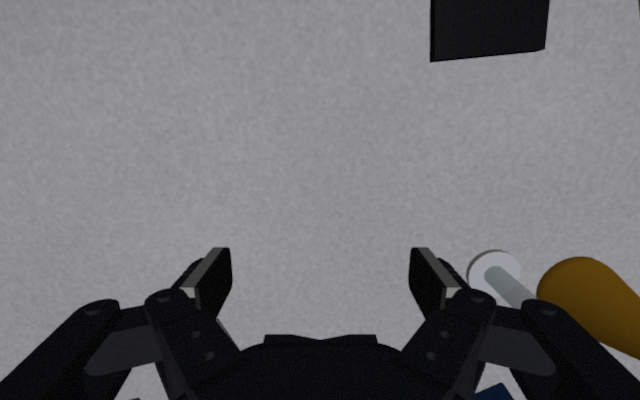

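```bash
cat > h.py <<'E'
from rig import monitor, optics, ctrl, finder
import numpy as np, cv2
from scipy.spatial.transform import Rotation as Ro
def cam(n, st=None):
    c=optics.calibration(n); f=200/np.tan(np.radians(c['vertical_fov'])/2)
    if 'R' in c: R=np.array(c['R']).T; o=-R@np.array(c['t'])
    else:
        T=np.array(c['tool_from_camera']); st=st or monitor.read_state()
        A=Ro.from_euler('xyz',st['tool_rot']).as_matrix()
        R=A@T[:3,:3]; o=A@T[:3,3]+np.array(st['ee_pos'])
    return f,c['cx'],c['cy'],R,o   # world = R@pc+o
def cloud(K,depth,mask):
    f,cx,cy,R,o=K; v,u=np.nonzero(mask&(depth>0)); z=depth[v,u]
    return np.c_[(u-cx)/f*z,(v-cy)/f*z,z]@R.T+o
def plane(K,uv,z):
    f,cx,cy,R,o=K; uv=np.atleast_2d(uv); d=np.c_[(uv[:,0]-cx)/f,(uv[:,1]-cy)/f,np.ones(len(uv))]@R.T
    return o+d*((z-o[2])/d[:,2])[:,None]
def proj(K,X):
    f,cx,cy,R,o=K; p=(np.atleast_2d(X)-o)@R; return np.c_[f*p[:,0]/p[:,2]+cx,f*p[:,1]/p[:,2]+cy]
E
python3 - <<'E'
from h import *
names=['flask_amber_mid','flask_blue_mid','flask_green_mid','jar_mid','mat_amber','mat_blue','mat_green','tray','pan','beaker']
for n in ['scene','side']:
    p,d=optics.camera(n);K=cam(n);np.save(f'd_{n}.npy',d)
    for t in names:
        r=finder.regions_of(n,t)
        for q in r[:2]:
            P=cloud(K,d,q['region'])
            if len(P)==0: print(n,t,'none');continue
            print(n,t,round(q['score'],2),np.round(q['rect']),'n',q['region'].sum(),len(P),'med',np.median(P,0).round(1),'lo',np.percentile(P,3,axis=0).round(),'hi',np.percentile(P,97,axis=0).round())
        if r: np.save(f'm_{n}_{t}.npy',r[0]['region'])
E
```

```text
scene flask_amber_mid 0.62 [363. 156. 389. 202.] n 520 517 med [514.7  24.8  75.7] lo [498.   7.  17.] hi [531.  34. 131.]
scene flask_blue_mid 0.98 [366. 180. 393. 235.] n 893 889 med [572.9  92.4  55.8] lo [553.  69.  14.] hi [590. 111. 131.]
scene flask_green_mid 0.87 [327. 152. 351. 202.] n 710 706 med [567.4 -38.1  58.7] lo [546. -60.  14.] hi [585. -24. 131.]
scene jar_mid 0.72 [344. 192. 368. 220.] n 547 545 med [582.   25.2  47.3] lo [553.  -2.  11.] hi [599.  42.  57.]
scene mat_amber 0.59 [365. 198. 394. 208.] n 47 47 med [493.8  50.7  10.4] lo [478.  28.   8.] hi [540.  61.  13.]
scene mat_blue 0.88 [358. 214. 395. 241.] n 311 308 med [583.3 100.6  10.6] lo [534.  46.   8.] hi [604. 124.  13.]
scene mat_blue 0.53 [252. 107. 340. 168.] n 2836 2827 med [ 527.3 -267.    38. ] lo [ 416. -354.    5.] hi [ 606. -223.   49.]
scene mat_green 0.47 [325. 184. 359. 206.] n 152 150 med [585.9 -49.   10.3] lo [523. -88.   8.] hi [598. -19.  13.]
scene tray 0.84 [398. 224. 524. 337.] n 7371 7347 med [532.  285.7   2.9] lo [382. 225.   1.] hi [652. 342.  11.]
scene pan 0.75 [344. 192. 37
[... 1143 characters left out ...]
  16.]
side mat_blue 0.56 [275. 186. 293. 211.] n 42 42 med [591.2  76.4  12.3] lo [542.  45.   9.] hi [603.  92.  16.]
side mat_green 0.67 [281. 224. 320. 247.] n 342 339 med [541.2 -71.2  12.7] lo [516. -90.  10.] hi [592. -18.  16.]
side mat_green 0.26 [160. 126. 280. 197.] n 3742 3726 med [504.4 281.6   5.1] lo [379. 217.   1.] hi [646. 343.  13.]
side tray 0.57 [161. 125. 282. 198.] n 3740 3724 med [503.7 281.2   5.1] lo [380. 217.   1.] hi [646. 343.  13.]
side pan 0.69 [284. 275. 417. 390.] n 8319 8290 med [ 492.7 -308.8   41.3] lo [ 406. -366.   13.] hi [ 595. -233.   52.]
side beaker 0.84 [362. 148. 387. 183.] n 774 772 med [795.4  16.3  50.7] lo [772.  -6.   2.] hi [827.  74.  76.]
```

```bash
cat > fit.py <<'E'
from h import *
from scipy.optimize import least_squares
ZP=[0,8,68,104]; 
def fitflask(P,zf):
    z=P[:,2]-zf; k=(z>70)&(z<101)|(z>107)&(z<117); P=P[k]
    c0=P[:,:2].mean(0)
    s=least_squares(lambda c:np.hypot(*(P[:,:2]-c).T)-12,c0,loss='soft_l1')
    return s.x,np.sqrt(np.mean(s.fun**2)),len(P)
E
python3 - <<'E'
from fit import *
for t in ['flask_amber_mid','flask_blue_mid','flask_green_mid']:
    for n in ['scene','side']:
        P=cloud(cam(n),np.load(f'd_{n}.npy'),np.load(f'm_{n}_{t}.npy')); print(t,n,fitflask(P,12), P[:,2].max())
# jar & beaker circle
for n in ['scene','side']:
    P=cloud(cam(n),np.load(f'd_{n}.npy'),np.load(f'm_{n}_jar_mid.npy'))
    T=P[(P[:,2]>46)]
    print('jar top',T[:,:2].mean(0),(T[:,:2].min(0)+T[:,:2].max(0))/2,T.min(0),T.max(0))
    W=P[(P[:,2]>14)&(P[:,2]<50)]
    s=least_squares(lambda c:np.maximum(np.hypot(*(W[:,:2]-c).T)-26.3,0)+0*c[0],T[:,:2].mean(0),loss='soft_l1');print(s.x)
    Kp=P[P[:,2]>54]; print('knob',len(Kp),np.median(Kp,0) if len(Kp) else '')
# pan and colours on full cloud
def full(n):
    p=cv2.imread(f'pics/a_{n}.png');d=np.load(f'd_{n}.npy');P=cloud(cam(n),d,np.ones(d.shape,bool)); 
    v,u=np.nonzero(d>0);return p,u,v,P
for n,dz in [('scene',0),('side',2)]:
    p,u,v,P=full(n)
    hsv=cv2.cvtColor(p,cv2.COLOR_BGR2HSV)[v,u].astype(int)
    m=(np.abs(P[:,2]-dz-8)<2.5)&(P[:,0]>440)&(P[:,0]<660)&(P[:,1]>-130)&(P[:,1]<170)&(hsv[:,1]<90)
    r=cv2.minAreaRect(P[m][:,:2].astype(np.float32));print(n,'board',m.sum(),r)
    for t in ['pan']:
        m=(np.abs(P[:,2]-dz-50)<3)&(P[:,0]>350)&(P[:,0]<680)&(P[:,1]>-420)&(P[:,1]<-180); Q=P[m]
        print(len(Q), np.histogram(P[(P[:,0]>350)&(P[:,0]<680)&(P[:,1]>-420)&(P[:,1]<-180)][:,2],bins=range(0,60,2)))
    m=(P[:,2]-dz>1)&(P[:,2]-dz<16)&(P[:,0]>340)&(P[:,0]<700)&(P[:,1]>190)&(P[:,1]<380)
    mt=np.load(f'm_{n}_tray.npy')[v,u]
    r=cv2.minAreaRect(P[mt][:,:2].astype(np.float32));print('tray',r)
E
```

```text
flask_amber_mid scene (array([502.63953737,  20.1282159 ]), np.float64(6.489260428462718), 138) 133.5060057616214
flask_amber_mid side (array([501.57012134,  20.39374167]), np.float64(1.1982168672469338), 148) 136.59085316833296
flask_blue_mid scene (array([561.66153439,  83.62230588]), np.float64(0.9576575556785676), 153) 132.50209552557544
flask_blue_mid side (array([560.68891361,  83.8783115 ]), np.float64(1.5405360204196195), 143) 136.78125761357887
flask_green_mid scene (array([556.58234069, -48.24218203]), np.float64(1.6104383592357467), 140) 132.3733143881816
flask_green_mid side (array([555.62523413, -47.71630358]), np.float64(1.1854846605867635), 167) 137.11537463759032
jar top [574.74762209  18.83611119] [573.57979321  17.55156377] [547.37335407  -7.47939718  46.00684045] [599.78623235  42.58252472  60.0468483 ]
[573.25101815  17.68605108]
knob 21 [574.32503935  17.0561433   58.06816823]
jar top [562.61585841  17.13022218] [566.09837035  16.7484426 ] [544.27504255  -7.9115463   46.39566212] [587.92169815  41.4084315   62.43512251]
[569.06292075  16.2319416 ]
knob 33 [569.21
[... 425 characters left out ...]
 44, 46, 48, 50, 52, 54, 56, 58]))
tray ((508.64251708984375, 281.20635986328125), (296.2758483886719, 123.33448791503906), 4.707529067993164)
side board 2828 ((539.6416015625, 16.471168518066406), (251.6786651611328, 190.17990112304688), 87.24075317382812)
1718 (array([5218, 2449,  220,   41,   54,   51,   69,   59,   58,   58,   66,
         63,   65,   67,   58,   61,   77,  118,  243, 1215, 2486, 1265,
        187,   50,  421, 1014,  371,   28,    1]), array([ 0,  2,  4,  6,  8, 10, 12, 14, 16, 18, 20, 22, 24, 26, 28, 30, 32,
       34, 36, 38, 40, 42, 44, 46, 48, 50, 52, 54, 56, 58]))
tray ((512.7969970703125, 280.90185546875), (280.7403869628906, 128.53138732910156), 4.119703769683838)
```

```bash
python3 - <<'E'
from fit import *
for n,dz in [('scene',-.5),('side',2)]:
    d=np.load(f'd_{n}.npy');P=cloud(cam(n),d,np.ones(d.shape,bool)); v,u=np.nonzero(d>0)
    m=(P[:,2]-dz>45.5)&(P[:,2]<58)&(P[:,0]>350)&(P[:,0]<680)&(P[:,1]>-420)&(P[:,1]<-180)
    img=np.zeros(d.shape,np.uint8); img[v[m],u[m]]=255
    k,lab,st,ce=cv2.connectedComponentsWithStats(img); i=1+np.argmax(st[1:,4]); Q=P[lab[v,u]==i]
    c,r=cv2.minEnclosingCircle(plane(cam(n),np.c_[u,v][lab[v,u]==i],50)[:,:2].astype(np.float32))
    print(n,'pan',c,r,Q.mean(0))
    K=cam(n); img=cv2.imread(f'pics/a_{n}.png')
    def circ(c,r,z,col):
        a=np.linspace(0,2*np.pi,60); X=np.c_[c[0]+r*np.cos(a),c[1]+r*np.sin(a),0*a+z]
        cv2.polylines(img,[proj(K,X).round().astype(np.int32)],True,col,1)
    circ(c,48,50,(255,255,0))
    for c0 in [(502,20.3),(561.2,83.7),(556,-48)]: circ(c0,42,12,(255,255,255))
    circ((571.5,17),26.5,50,(0,255,255))
    def rect(c,l,w,a,z):
        a=np.radians(a);R=np.array([[np.cos(a),-np.sin(a)],[np.sin(a),np.cos(a)]])
        X=np.array([[l,w],[l,-w],[-l,-w],[-l,w]])/2@R.T+c
        cv2.polylines(img,[proj(K,np.c_[X,0*X[:,0]+z]).round().astype(np.int32)],True,(0,255,0),1)
    rect((541.2,17.5),190,250,-2.8,8); rect((511,281),280,120,4.4,12)
    x0,y0=(240,90) if n=='scene' else (150,110)
    cv2.imwrite(f'pics/b_{n}.png',cv2.resize(img[y0:y0+260,x0:x0+300],None,fx=2.2,fy=2.2,interpolation=cv2.INTER_CUBIC))
E
```

```text
scene pan (544.1339721679688, -290.10516357421875) 49.75603485107422 [ 542.74665676 -291.56497028   48.10403023]
side pan (539.9093017578125, -294.2242126464844) 48.96579360961914 [ 538.70683058 -295.35423541   50.95070946]
```

View pics/b_scene.png

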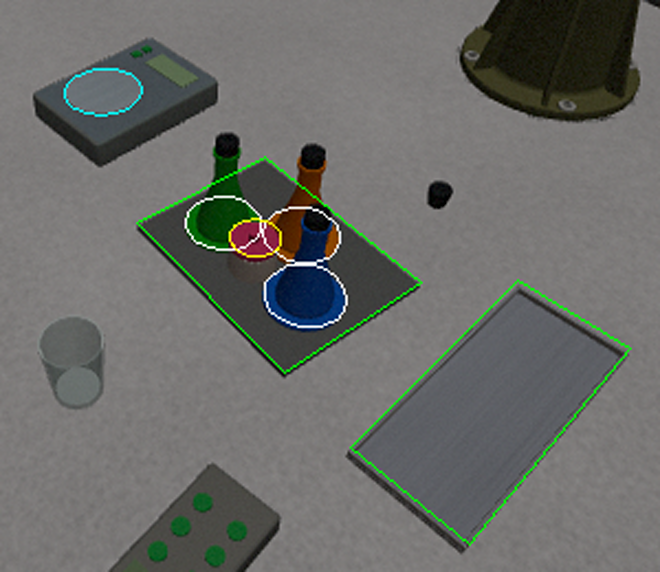

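View pics/b_side.png

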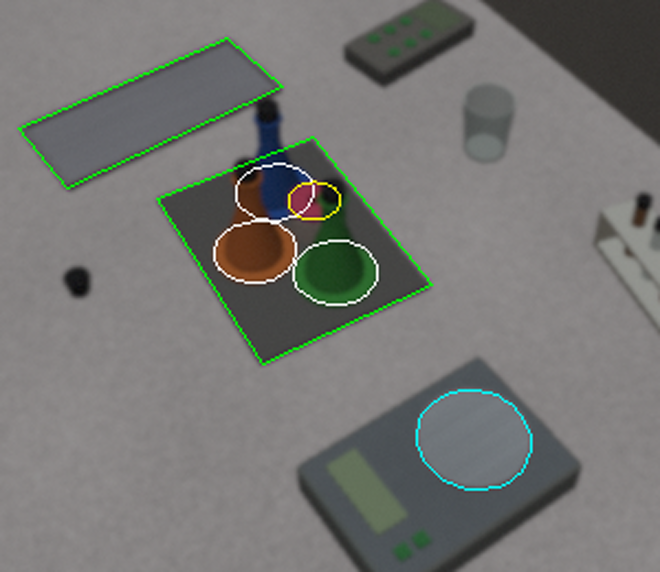

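apply_moves(
  rows=[-0.3, 0, 0, 0, 9.65, -0.3, 0, 0, 0, 9.65, -0.3, 0, 0, 0, 9.65, -0.3, 0, 0, 0, 9.65, -0.3, 0, 0, 0, 9.65, -0.3, 0, 0, 0, 9.65, -0.3, 0, 0, 0, 9.6, -0.3, 0, 0, 0, 0, -0.3, 0, 0, 0, 0, -0.3, 0, 0, 0, 0],
  grip_force=30,
)

```text
t: 2.5
ee_pos: [229.7, 554.3, 253.3]
tool_rot: [3.142, -0.0, 1.572]
ft_force: [0.3, 0.8, -0.5]
opening: 0.653
```

apply_moves(
  rows=[-0.3, -0.047, 0.0331, 0, 0, -0.3, -0.047, 0.0331, 0, 0, -0.3, -0.047, 0.0331, 0, 0, -0.3, -0.047, 0.0331, 0, 0, -0.3, -0.047, 0.0331, 0, 0, -0.3, -0.047, 0.0331, 0, 0, -0.3, -0.047, 0.0331, 0, 0, -0.3, -0.047, 0.0331, 0, 0, -0.3, -0.047, 0.0331, 0, 0, -0.3, -0.047, 0.0331, 0, 0],
)

```text
t: 3.75
ee_pos: [561.6, 82.6, 253.5]
tool_rot: [3.141, -0.0, 1.572]
ft_force: [1.3, 0.8, -0.2]
opening: 0.65
```

```bash
python3 - <<'E'
from fit import *
st=monitor.read_state();print(st['ee_pos'],st['tool_rot'],st['opening'],st['dq'].round(3))
K=cam('wrist',st)
p,d=optics.camera('wrist');cv2.imwrite('pics/c_wrist.png',p);np.save('d_wrist.npy',d)
for t in ['flask_blue_mid','flask_amber_mid','flask_green_mid','jar_mid']:
    for q in finder.regions_of('wrist',t)[:1]:
        P=cloud(K,d,q['region']);print(t,q['score'],q['rect'],np.percentile(P,3,axis=0).round(),np.percentile(P,97,axis=0).round(), P[P[:,2]>126].mean(0) if t!='jar_mid' else P[P[:,2]>52].mean(0))
E
```

```text
[561.5847004   82.58357599 253.52914124] [ 3.14099838e+00 -2.34519469e-04  1.57177205e+00] 0.649795062381353 [-0.75   0.357  0.453  0.094  0.002 -0.749]
flask_blue_mid 0.77 [296.2, 150.4, 344.1, 213.5] [538.  75.  22.] [585. 112. 132.] [561.51696515  85.60382211 131.33836277]
flask_amber_mid 0.63 [249.9, 197.0, 297.0, 269.0] [482.  12.  15.] [530.  50. 122.] [520.45956852  48.38842294 169.14204647]
flask_green_mid 0.71 [290.8, 251.5, 340.5, 338.3] [533. -52.  16.] [580. -20. 132.] [556.54300441 -43.6276846  131.40804367]
jar_mid 0.85 [306.4, 206.4, 350.5, 256.5] [549.  -5.  14.] [596.  43.  60.] [571.25214724  25.23087128  66.95934419]
```

View pics/c_wrist.png

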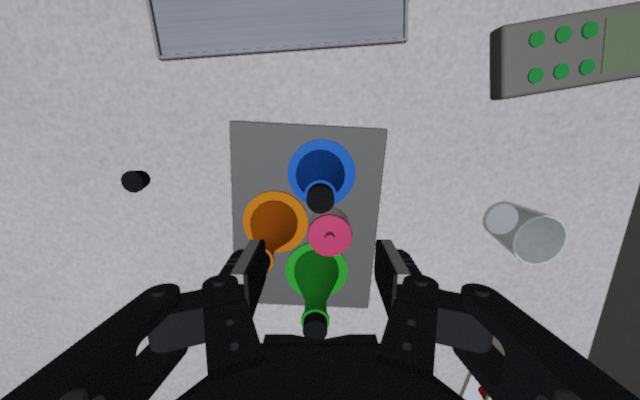

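apply_moves(
  rows=[-0.3, 0, 0, 0, 0, -0.3, 0, 0, 0.03, 0, -0.3, 0, 0, 0.03, 0, -0.3, 0, 0, 0.03, 0, -0.3, 0, 0, 0.028, 0, -0.3, 0, 0, 0.02, 0, -0.3, 0, 0, 0.012, 0, -0.3, 0, 0, 0.008, 0, -0.3, 0, 0, 0, 0, -0.3, 0, 0, 0, 0],
)

```text
t: 5.25
ee_pos: [561.1, 84.5, 96.0]
tool_rot: [3.14, -0.0, 1.571]
ft_force: [-0.9, 0.3, -0.6]
opening: 0.652
```

```bash
python3 - <<'E'
from fit import *
st=monitor.read_state();print(st['ee_pos'],st['ft_force'])
p,d=optics.camera('wrist');cv2.imwrite('pics/d_wrist.png',p)
p,d=optics.camera('side');cv2.imwrite('pics/d_side.png',cv2.resize(p[100:300,180:440],None,fx=3,fy=3))
E
```

```text
[561.14864703  84.4550492   96.02959173] [-0.92190528  0.28052288 -0.6104991 ]
```

View pics/d_wrist.png

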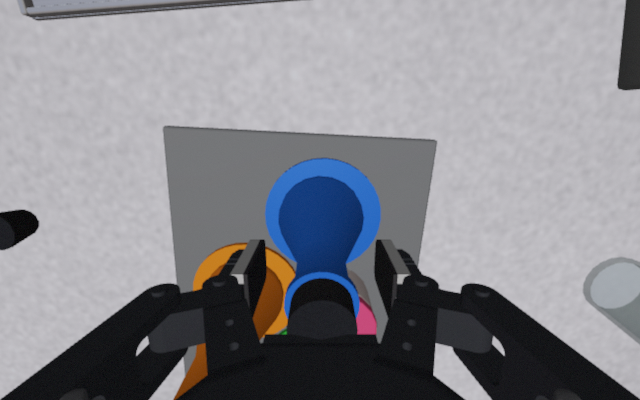

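View pics/d_side.png

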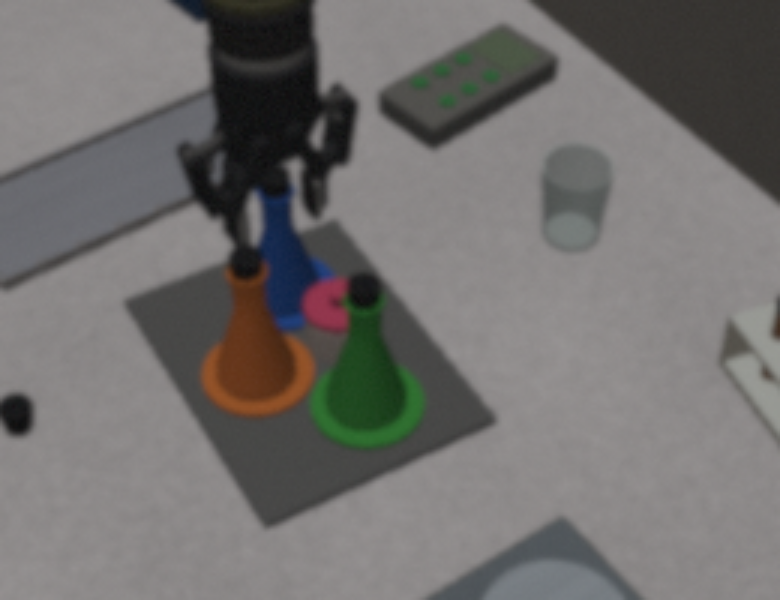

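apply_moves(
  rows=[1, 0, 0, 0, 0, 1, 0, 0, 0, 0, 1, 0, 0, 0, 0, 1, 0, 0, 0, 0, 1, 0, 0, 0, 0, 1, 0, 0, 0, 0, 1, 0, 0, 0, 0, 1, 0, 0, -0.005, 0, 1, 0, 0, -0.015, 0, 1, 0, 0, 0, 0],
  grip_force=40,
)

```text
t: 6.6
ee_pos: [561.2, 84.4, 116.5]
tool_rot: [3.14, -0.0, 1.571]
ft_force: [0.3, -0.2, -1.6]
opening: 0.278
```

```bash
python3 - <<'E'
from fit import *
st=monitor.read_state();print(st['ee_pos'],st['ft_force'],st['opening'])
p,d=optics.camera('wrist');cv2.imwrite('pics/e_wrist.png',p)
p,d=optics.camera('scene');cv2.imwrite('pics/e_scene.png',cv2.resize(p[100:300,240:500],None,fx=3,fy=3))
E
```

```text
[561.15206476  84.44526029 116.51855257] [ 0.25933279 -0.2249336  -1.56962016] 0.278415468599508
```

View pics/e_scene.png

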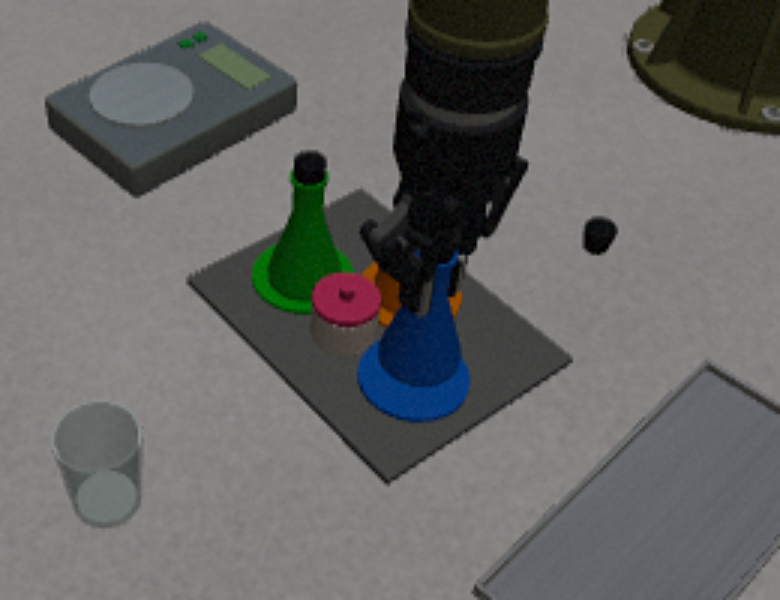

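apply_moves(
  rows=[1, 0, 0, -0.026, 0, 1, 0, 0, -0.026, 0, 1, 0, 0, -0.026, 0, 1, 0, 0, -0.026, 0, 1, 0.02, 0.0025, 0, 0, 1, 0.04, 0.005, 0, 0, 1, 0.05, 0.006, 0, 0, 1, 0.05, 0.006, 0, 0, 1, 0.03, 0.004, 0, 0, 1, 0.0125, 0.0015, 0, 0],
)

```text
t: 7.95
ee_pos: [584.6, 289.1, 217.2]
tool_rot: [-3.139, 0.001, 1.573]
ft_force: [0.5, -0.9, -1.5]
opening: 0.28
```

apply_moves(
  rows=[1, 0, 0, 0, 0, 1, 0, 0, 0.03, 0, 1, 0, 0, 0.03, 0, 1, 0, 0, 0.025, 0, 1, 0, 0, 0.015, 0, 1, 0, 0, 0.01, 0, 1, 0, 0, 0.005, 0, 1, 0, 0, 0, 0, 1, 0, 0, 0, 0, 1, 0, 0, 0, 0],
)

```text
t: 9.2
ee_pos: [586.0, 287.0, 104.9]
tool_rot: [3.141, -0.0, 1.571]
ft_force: [-0.2, 0.5, -1.2]
opening: 0.278
```

```bash
cat > snap.py <<'E'
import sys
from fit import *
tag=sys.argv[1]
st=monitor.read_state();print(st['t'],st['ee_pos'].round(1),st['tool_rot'].round(3),st['ft_force'].round(1),round(st['opening'],3))
for a in sys.argv[2:]:
    n,*r=a.split(':')
    p,d=optics.camera(n)
    if r:
        x,y,w,h=map(int,r[0].split(','));s=min(780/w,590/h);p=cv2.resize(p[y:y+h,x:x+w],None,fx=s,fy=s,interpolation=cv2.INTER_CUBIC)
    cv2.imwrite(f'pics/{tag}_{n}.png',p)
E
python3 snap.py f scene:340,150,260,200 side:130,80,240,180
```

```text
9.2 [586.  287.  104.9] [ 3.141 -0.     1.571] [-0.2  0.5 -1.2] 0.278
```

View pics/f_scene.png

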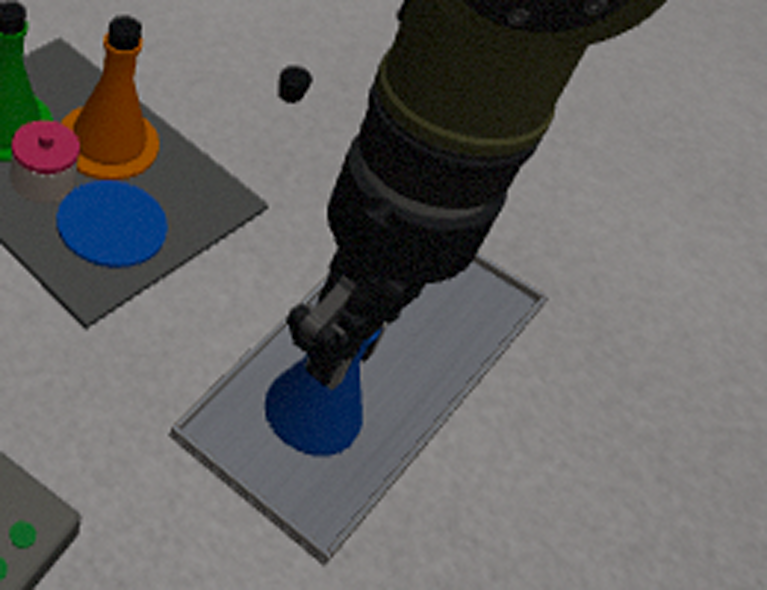

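View pics/f_side.png

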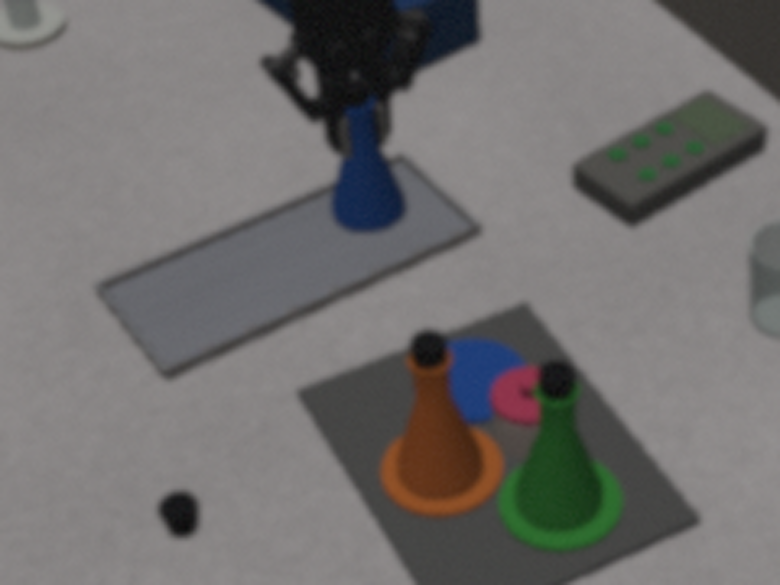

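apply_moves(
  rows=[1, 0, 0, 0.008, 0, 1, 0, 0, 0.005, 0, 1, 0, 0, 0.003, 0, 1, 0, 0, 0, 0, 1, 0, 0, 0, 0, -0.3, 0, 0, 0, 0, -0.3, 0, 0, 0, 0, -0.3, 0, 0, 0, 0, -0.3, 0, 0, 0, 0, -0.3, 0, 0, 0, 0],
)

```text
t: 10.55
ee_pos: [585.6, 286.8, 88.3]
tool_rot: [3.142, -0.0, 1.571]
ft_force: [-0.2, 0.3, 0.2]
opening: 0.654
```

apply_moves(
  rows=[-0.3, 0, 0, -0.01, 0, -0.3, 0, 0, -0.03, 0, -0.3, 0, 0, -0.04, 0, -0.3, 0, 0, -0.04, 0, -0.3, 0, 0, -0.04, 0, -0.3, -0.044, -0.014, 0, 0, -0.3, -0.06, -0.019, 0, 0, -0.3, -0.06, -0.019, 0, 0, -0.3, -0.06, -0.019, 0, 0, -0.3, -0.043, -0.013, 0, 0],
)

```text
t: 11.8
ee_pos: [501.0, 18.9, 249.3]
tool_rot: [3.14, 0.0, 1.57]
ft_force: [1.0, 0.3, -0.2]
opening: 0.648
```

```bash
cat > where.py <<'E'
import sys
from fit import *
st=monitor.read_state();print(st['t'],st['ee_pos'].round(1),st['tool_rot'].round(3),st['ft_force'].round(1),round(st['opening'],3))
for n in ['scene','side']:
    p,d=optics.camera(n);K=cam(n);np.save(f'd_{n}.npy',d);cv2.imwrite(f'pics/last_{n}.png',p)
    for a in sys.argv[1:]:
        t,zf=a.split(':');r=finder.regions_of(n,t)
        for q in r[:2]:
            P=cloud(K,d,q['region'])
            zz=float(zf)
            print(n,t,round(q['score'],2),np.round(q['rect']).tolist(),fitflask(P,zz) if 'flask' in t else '',P[:,2].max().round(1), 'top',P[P[:,2]>P[:,2].max()-10].mean(0).round(1))
E
python3 where.py flask_blue_mid:4 flask_amber_mid:12
```

```text
11.8 [501.   18.9 249.3] [3.14 0.   1.57] [ 1.   0.3 -0.2] 0.648
scene flask_blue_mid 0.86 [428.0, 253.0, 471.0, 310.0] (array([585.69838091, 285.96670745]), np.float64(1.0496979221899438), 196) 124.8 top [588.2 286.9 121.6]
scene flask_amber_mid 0.82 [366.0, 155.0, 389.0, 206.0] (array([502.49968879,  20.04272353]), np.float64(1.008094034942999), 139) 132.3 top [505.1  22.  129.2]fit.py:6: RuntimeWarning: Mean of empty slice.
  c0=P[:,:2].mean(0)
  ret = um.true_divide(
Traceback (most recent call last):
  File "where.py", line 11, in <module>
    print(n,t,round(q['score'],2),np.round(q['rect']).tolist(),fitflask(P,zz) if 'flask' in t else '',P[:,2].max().round(1), 'top',P[P[:,2]>P[:,2].max()-10].mean(0).round(1))
                                                               ~~~~~~~~^^^^^^
  File "fit.py", line 7, in fitflask
    s=least_squares(lambda c:np.hypot(*(P[:,:2]-c).T)-12,c0,loss='soft_l1')
ValueError: Initial guess is outside of provided bounds
```

View pics/last_scene.png

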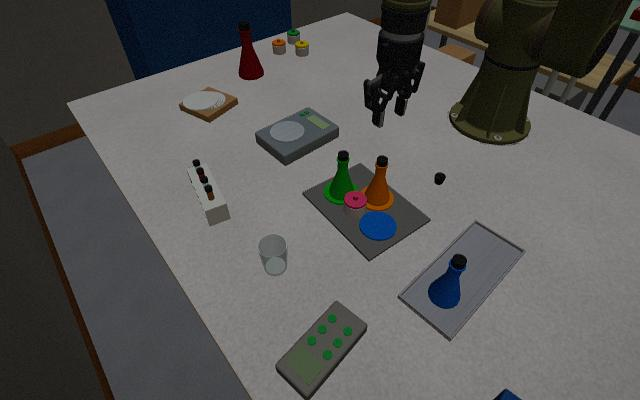

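apply_moves(
  rows=[-0.3, 0, 0, 0, 0, -0.3, 0, 0, 0.03, 0, -0.3, 0, 0, 0.03, 0, -0.3, 0, 0, 0.03, 0, -0.3, 0, 0, 0.028, 0, -0.3, 0, 0, 0.02, 0, -0.3, 0, 0, 0.01, 0, -0.3, 0, 0, 0.005, 0, -0.3, 0, 0, 0, 0, -0.3, 0, 0, 0, 0],
)

```text
t: 13.3
ee_pos: [502.6, 21.1, 96.0]
tool_rot: [3.14, -0.0, 1.571]
ft_force: [0.2, 0.3, -0.2]
opening: 0.649
```

apply_moves(
  rows=[1, 0, 0, 0, 0, 1, 0, 0, 0, 0, 1, 0, 0, 0, 0, 1, 0, 0, 0, 0, 1, 0, 0, 0, 0, 1, 0, 0, 0, 0, 1, 0, 0, 0, 0, 1, 0, 0, -0.005, 0, 1, 0, 0, -0.015, 0, 1, 0, 0, 0, 0],
)

```text
t: 14.55
ee_pos: [502.9, 21.1, 116.6]
tool_rot: [3.14, -0.0, 1.571]
ft_force: [0.0, 0.1, -1.7]
opening: 0.279
```

```bash
python3 snap.py g scene:240,100,260,200
```

```text
14.55 [502.9  21.1 116.6] [ 3.14  -0.     1.571] [ 0.   0.1 -1.7] 0.279
```

View pics/g_scene.png

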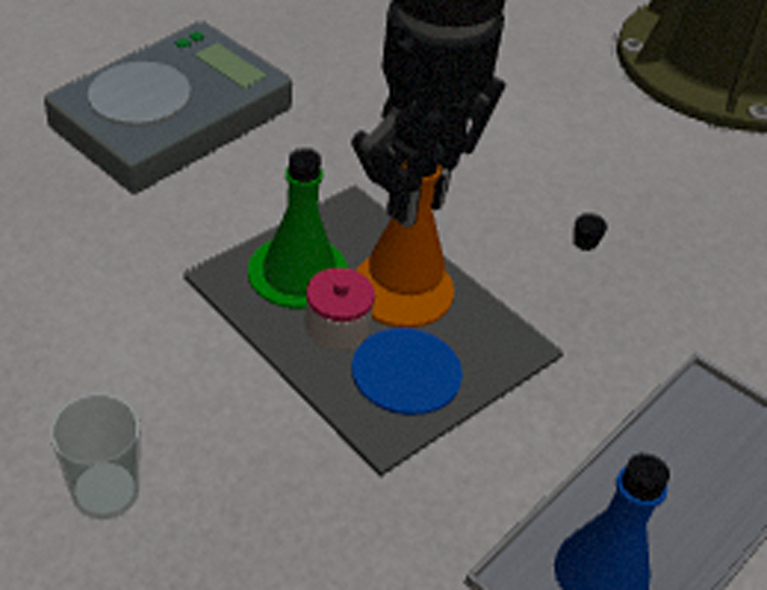

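apply_moves(
  rows=[1, 0, 0, -0.026, 0, 1, 0, 0, -0.026, 0, 1, 0, 0, -0.026, 0, 1, 0, 0, -0.026, 0, 1, 0.03, -0.008, 0, 0, 1, 0.05, -0.013, 0, 0, 1, 0.055, -0.0145, 0, 0, 1, 0.055, -0.0145, 0, 0, 1, 0.044, -0.0115, 0, 0, 1, 0.02, -0.0055, 0, 0],
)

```text
t: 15.85
ee_pos: [434.0, 277.2, 219.0]
tool_rot: [-3.141, -0.0, 1.573]
ft_force: [0.9, -0.1, -2.2]
opening: 0.277
```

apply_moves(
  rows=[1, 0, 0, 0, 0, 1, 0, 0, 0.03, 0, 1, 0, 0, 0.03, 0, 1, 0, 0, 0.025, 0, 1, 0, 0, 0.02, 0, 1, 0, 0, 0.013, 0, 1, 0, 0, 0.009, 0, 1, 0, 0, 0.004, 0, 1, 0, 0, 0, 0, 1, 0, 0, 0, 0],
)

```text
t: 17.1
ee_pos: [435.4, 275.2, 88.8]
tool_rot: [3.141, -0.0, 1.571]
ft_force: [-0.1, -0.0, -1.6]
opening: 0.272
```

apply_moves(
  rows=[1, 0, 0, 0, 0, -0.3, 0, 0, 0, 0, -0.3, 0, 0, 0, 0, -0.3, 0, 0, 0, 0, -0.3, 0, 0, 0, 0, -0.3, 0, 0, -0.01, 0, -0.3, 0, 0, -0.03, 0, -0.3, 0, 0, -0.04, 0, -0.3, 0, 0, -0.04, 0, -0.3, 0, 0, -0.04, 0],
)

```text
t: 18.35
ee_pos: [435.0, 275.0, 250.4]
tool_rot: [3.141, -0.0, 1.571]
ft_force: [0.1, -0.5, -0.9]
opening: 0.652
```

apply_moves(
  rows=[-0.3, -0.03, 0.01, 0, 0, -0.3, -0.05, 0.019, 0, 0, -0.3, -0.05, 0.019, 0, 0, -0.3, -0.05, 0.019, 0, 0, -0.3, -0.05, 0.019, 0, 0, -0.3, -0.05, 0.019, 0, 0, -0.3, -0.033, 0.012, 0, 0, -0.3, -0.01, 0.004, 0, 0, -0.3, 0, 0, 0, 0, -0.3, 0, 0, 0, 0],
)

```text
t: 19.6
ee_pos: [555.6, -46.9, 248.5]
tool_rot: [-3.141, -0.0, 1.572]
ft_force: [-0.3, -0.1, -0.1]
opening: 0.648
```

```bash
sed -i 's/zz=float(zf)/zz=float(zf);\n            if (P[:,2]>zz+90).sum()<10: continue/' where.py
python3 where.py flask_blue_mid:4 flask_amber_mid:4 flask_green_mid:12
```

```text
19.6 [555.6 -46.9 248.5] [-3.141 -0.     1.572] [-0.3 -0.1 -0.1] 0.648
scene flask_blue_mid 0.58 [432.0, 252.0, 469.0, 306.0] (array([585.6841317 , 285.94629499]), np.float64(0.70302638291319), 190) 125.4 top [587.9 287.  121.8]
scene flask_amber_mid 0.93 [468.0, 213.0, 509.0, 261.0] (array([434.89632953, 274.16900238]), np.float64(1.401659577177636), 177) 124.7 top [439.3 274.7 121.2]
scene flask_green_mid 0.65 [329.0, 152.0, 352.0, 202.0] (array([556.75753675, -48.10373889]), np.float64(1.1923109273030703), 135) 132.6 top [558.6 -45.8 129.3]
side flask_blue_mid 0.93 [232.0, 114.0, 256.0, 156.0] (array([584.30081919, 286.24228794]), np.float64(1.753222816802676), 129) 127.1 top [582.9 282.1 123.4]
side flask_amber_mid 0.62 [181.0, 132.0, 205.0, 179.0] (array([433.62362264, 274.10919263]), np.float64(1.525687838261018), 140) 128.6 top [432.4 268.5 123.7]
side flask_green_mid 0.84 [290.0, 191.0, 314.0, 244.0] (array([555.62252659, -47.74416924]), np.float64(1.165372470352212), 163) 136.5 top [554.2 -49.9 132.1]
```

View pics/last_scene.png

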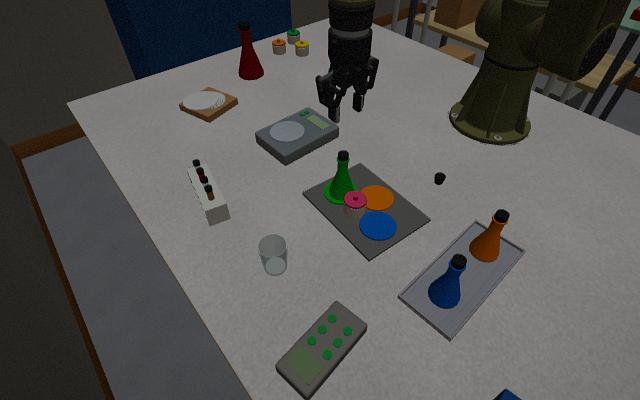

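apply_moves(
  rows=[-0.3, -0.001, 0, 0.03, 0, -0.3, 0, 0, 0.03, 0, -0.3, 0, 0, 0.03, 0, -0.3, 0, 0, 0.028, 0, -0.3, 0, 0, 0.02, 0, -0.3, 0, 0, 0.01, 0, -0.3, 0, 0, 0.004, 0, -0.3, 0, 0, 0, 0, -0.3, 0, 0, 0, 0, -0.3, 0, 0, 0, 0],
)

```text
t: 21.25
ee_pos: [556.5, -49.0, 96.9]
tool_rot: [3.14, 0.0, 1.571]
ft_force: [-0.2, -0.3, -0.0]
opening: 0.646
```

apply_moves(
  rows=[1, 0, 0, 0, 0, 1, 0, 0, 0, 0, 1, 0, 0, 0, 0, 1, 0, 0, 0, 0, 1, 0, 0, 0, 0, 1, 0, 0, 0, 0, 1, 0, 0, 0, 0, 1, 0, 0, -0.005, 0, 1, 0, 0, -0.015, 0, 1, 0, 0, 0, 0],
)

```text
t: 22.5
ee_pos: [556.6, -49.0, 117.6]
tool_rot: [3.14, 0.0, 1.571]
ft_force: [-0.2, -0.5, -1.5]
opening: 0.271
```

```bash
python3 snap.py h side:180,100,260,200
```

```text
22.5 [556.6 -49.  117.6] [3.14  0.    1.571] [-0.2 -0.5 -1.5] 0.271
```

View pics/h_side.png

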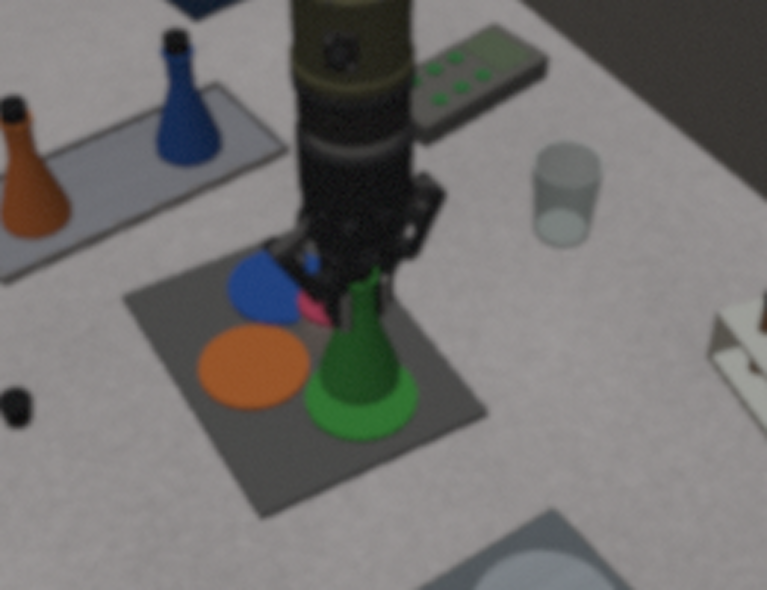

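apply_moves(
  rows=[1, 0, 0, -0.026, 0, 1, 0, 0, -0.026, 0, 1, 0, 0, -0.026, 0, 1, 0, 0, -0.026, 0, 1, 0.03, -0.004, 0, 0, 1, 0.05, -0.007, 0, 0, 1, 0.055, -0.0075, 0, 0, 1, 0.055, -0.0075, 0, 0, 1, 0.055, -0.0075, 0, 0, 1, 0.045, -0.006, 0, 0],
)

```text
t: 23.8
ee_pos: [515.7, 242.9, 220.0]
tool_rot: [-3.141, 0.0, 1.572]
ft_force: [0.8, -0.9, -2.3]
opening: 0.273
```

apply_moves(
  rows=[1, 0.03, -0.0045, 0, 0, 1, 0.01, -0.0015, 0, 0, 1, 0, 0, 0, 0, 1, 0, 0, 0, 0, 1, 0, 0, 0.025, 0, 1, 0, 0, 0.03, 0, 1, 0, 0, 0.025, 0, 1, 0, 0, 0.02, 0, 1, 0, 0, 0.01, 0, 1, 0, 0, 0, 0],
)

```text
t: 25.05
ee_pos: [510.4, 280.1, 109.9]
tool_rot: [-3.141, 0.001, 1.57]
ft_force: [0.3, 0.5, -1.6]
opening: 0.271
```

```bash
python3 snap.py i scene:340,150,260,200
```

```text
25.05 [510.4 280.1 109.9] [-3.141e+00  1.000e-03  1.570e+00] [ 0.3  0.5 -1.6] 0.271
```

View pics/i_scene.png

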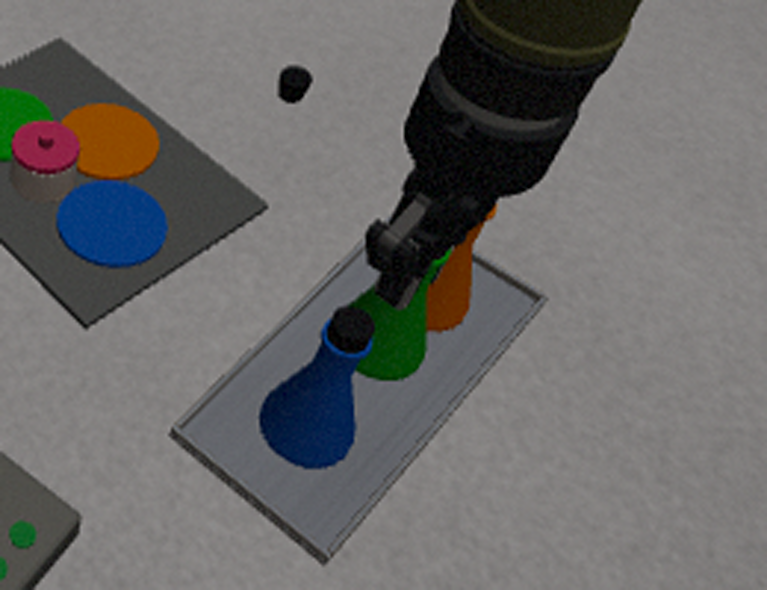

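apply_moves(
  rows=[1, 0, 0, 0.01, 0, 1, 0, 0, 0.007, 0, 1, 0, 0, 0.003, 0, 1, 0, 0, 0, 0, 1, 0, 0, 0, 0, -0.3, 0, 0, 0, 0, -0.3, 0, 0, 0, 0, -0.3, 0, 0, 0, 0, -0.3, 0, 0, 0, 0, -0.3, 0, 0, 0, 0],
)

```text
t: 26.35
ee_pos: [510.5, 281.0, 90.3]
tool_rot: [3.142, -0.0, 1.571]
ft_force: [-0.5, 0.5, -0.9]
opening: 0.649
```

apply_moves(
  rows=[-0.3, 0, 0, -0.01, 0, -0.3, 0, 0, -0.03, 0, -0.3, 0, 0, -0.04, 0, -0.3, 0, 0, -0.04, 0, -0.3, 0, 0, -0.04, 0, -1, -0.03, 0.007, 0, 0, -1, -0.058, 0.014, 0, 0, -1, -0.058, 0.014, 0, 0, -1, -0.058, 0.014, 0, 0, -1, -0.04, 0.01, 0, 0],
)

```text
t: 27.6
ee_pos: [569.9, 34.5, 251.2]
tool_rot: [3.141, 0.0, 1.569]
ft_force: [-0.2, 0.4, -0.1]
opening: 0.993
```

```bash
python3 where.py flask_blue_mid:4 flask_amber_mid:4 flask_green_mid:4; python3 - <<'E'
from fit import *
cen={}
for n,dz in [('scene',0),('side',0)]:
    p=cv2.imread(f'pics/last_{n}.png');d=np.load(f'd_{n}.npy');K=cam(n)
    r=finder.regions_of(n,'jar_mid')
    for q in r[:2]: print(n,'jar',q['score'],q['rect'])
    hsv=cv2.cvtColor(p,cv2.COLOR_BGR2HSV); v,u=np.mgrid[:400,:640]
    X=plane(K,np.c_[u.ravel(),v.ravel()],12).reshape(400,640,3)
    near=(np.abs(X[...,0]-541)<85)&(np.abs(X[...,1]-17.5)<115)
    for t,(lo,hi) in dict(amber=(5,25),green=(50,75),blue=(100,125),pink=(160,180)).items():
        m=near&(hsv[...,0]>=lo)&(hsv[...,0]<=hi)&(hsv[...,1]>130)
        m=(cv2.morphologyEx(m.astype(np.uint8),cv2.MORPH_OPEN,np.ones((3,3))))
        k,lab,stt,ce=cv2.connectedComponentsWithStats(m)
        if k<2: print(n,t,'none');continue
        i=1+np.argmax(stt[1:,4]); M=lab==i
        z=50 if t=='pink' else 12
        W=plane(K,np.c_[u[M],v[M]],z)[:,:2].astype(np.float32)
        h=cv2.convexHull(W)[:,0]; rr=26.5 if t=='pink' else 42
        # robust circle of known radius to hull
        s=least_squares(lambda c:np.hypot(*(h-c).T)-rr,W.mean(0),loss='soft_l1',f_scale=.7)
        print(n,t,M.sum(),'mean',W.mean(0),'minenc',cv2.minEnclosingCircle(W),'fit',s.x.round(1),np.abs(s.fun).mean().round(2))
E
```

```text
27.6 [569.9  34.5 251.2] [3.141 0.    1.569] [-0.2  0.4 -0.1] 0.993
scene flask_blue_mid 0.95 [431.0, 253.0, 469.0, 308.0] (array([585.76463775, 285.84303805]), np.float64(0.8893861931209642), 179) 125.1 top [589.2 287.1 121.9]
scene flask_amber_mid 0.97 [482.0, 213.0, 510.0, 261.0] (array([435.04261985, 273.98952083]), np.float64(0.894401206995458), 184) 124.6 top [439.4 275.4 121.4]
scene flask_green_mid 0.64 [459.0, 232.0, 490.0, 287.0] (array([510.34973403, 281.95198886]), np.float64(8.130399706434131), 198) 125.0 top [513.5 283.  121.6]
side flask_blue_mid 0.95 [230.0, 112.0, 257.0, 155.0] (array([584.23822192, 286.44492213]), np.float64(1.585128834520188), 125) 126.9 top [583.2 282.3 122.8]
side flask_amber_mid 0.95 [180.0, 133.0, 204.0, 181.0] (array([433.46143654, 274.11271523]), np.float64(1.7136460418375268), 135) 127.6 top [432.3 271.  123.4]
side flask_green_mid 0.6 [208.0, 121.0, 230.0, 165.0] (array([509.0968119 , 282.24735911]), np.float64(1.6839920404054833), 134) 128.5 top [507.9 278.2 123.5]
scene jar 0.63 [345.1, 189.8, 367.8, 219.8]
scene amber 644 mean [503.1237 
[... 382 characters left out ...]
 327 mean [576.79553   20.250305] minenc ((576.5867309570312, 18.80941390991211), 28.088613510131836) fit [576.8  19.9] 0.79
side jar 0.84 [281.9, 189.7, 301.9, 221.2]
side amber 848 mean [501.61316   19.830553] minenc ((501.94683837890625, 20.649765014648438), 42.7557258605957) fit [502.2  20.6] 0.38
side green 790 mean [554.1208  -50.19037] minenc ((554.835693359375, -49.700279235839844), 40.189125061035156) fit [556.7 -49.1] 2.32
side blue 544 mean [556.58954  89.74137] minenc ((561.025634765625, 84.67620849609375), 41.71400451660156) fit [562.1  84.3] 1.17
side pink 303 mean [570.5583    15.869432] minenc ((570.6093139648438, 16.04853057861328), 26.153057098388672) fit [570.1  16.4] 1.29
```

View pics/last_side.png

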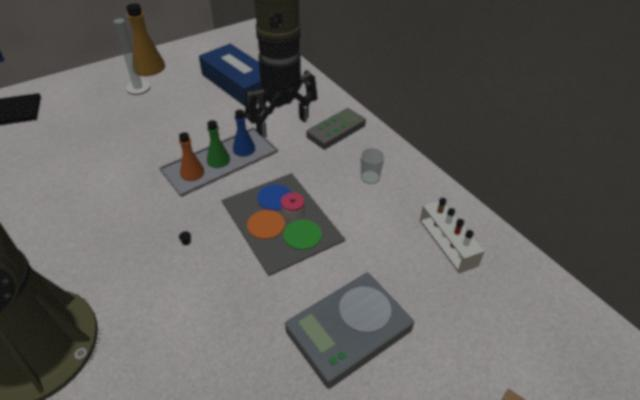

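apply_moves(
  rows=[-1, -0.0195, 0.0025, 0.02, 0, -1, 0, 0, 0.04, 0, -1, 0, 0, 0.04, 0, -1, 0, 0, 0.04, 0, -1, 0, 0, 0.02, 0, -1, 0, 0, 0, 0, -1, 0, 0, 0, 0, -1, 0, 0, 0, 0, -1, 0, 0, 0, 0, -1, 0, 0, 0, 0],
)

```text
t: 29.35
ee_pos: [572.3, 17.5, 90.8]
tool_rot: [3.141, -0.0, 1.571]
ft_force: [0.5, 0.5, 0.8]
opening: 1.002
```

```bash
python3 snap.py j wrist side:180,100,260,200
```

```text
29.35 [572.3  17.5  90.8] [ 3.141 -0.     1.571] [0.5 0.5 0.8] 1.002
```

View pics/j_wrist.png

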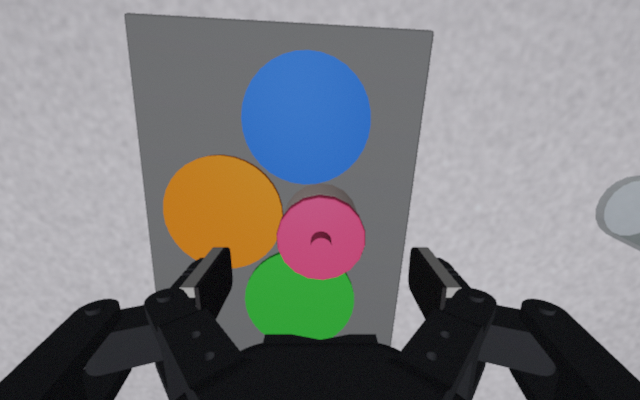

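View pics/j_side.png

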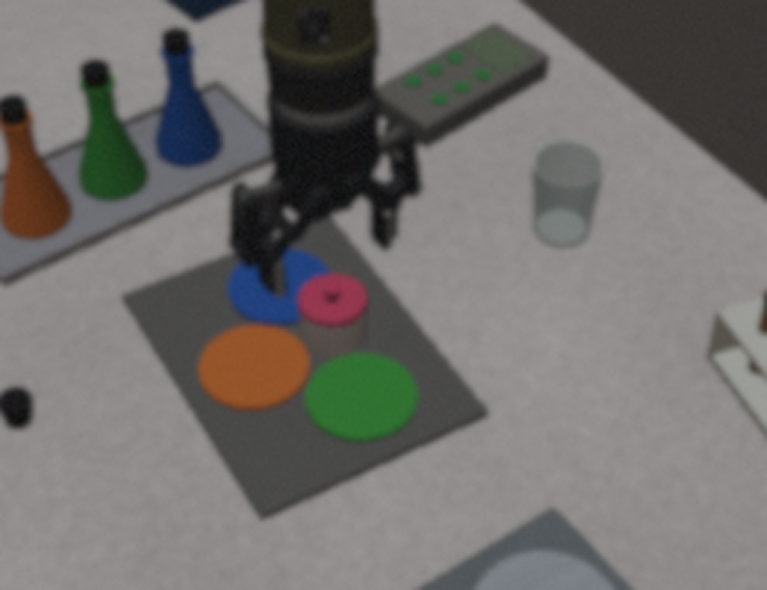

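```bash
python3 - <<'E'
from fit import *
st=monitor.read_state();K=cam('wrist',st); p,d=optics.camera('wrist')
hsv=cv2.cvtColor(p,cv2.COLOR_BGR2HSV); v,u=np.mgrid[:400,:640]
for t,(lo,hi,z) in dict(amber=(5,25,12),green=(50,75,12),blue=(100,125,12),pink=(160,180,50)).items():
    m=((hsv[...,0]>=lo)&(hsv[...,0]<=hi)&(hsv[...,1]>110)).astype(np.uint8)
    m=cv2.morphologyEx(m,cv2.MORPH_OPEN,np.ones((3,3)))
    k,lab,stt,ce=cv2.connectedComponentsWithStats(m); i=1+np.argmax(stt[1:,4]); M=lab==i
    W=plane(K,np.c_[u[M],v[M]],z)[:,:2].astype(np.float32);h=cv2.convexHull(W)[:,0];rr=26.5 if t=='pink' else 42
    s=least_squares(lambda c:np.hypot(*(h-c).T)-rr,W.mean(0),loss='soft_l1',f_scale=.5)
    print(t,stt[i,:4],cv2.minEnclosingCircle(W),s.x.round(1),np.abs(s.fun).mean().round(2))
E
```

```text
amber [163 155 120 114] ((504.32647705078125, 20.451780319213867), 42.437660217285156) [504.2  20.7] 0.17
green [245 254 109  86] ((556.9065551757812, -48.4415397644043), 42.361629486083984) [556.6 -48.5] 0.55
blue [241  50 130 135] ((563.3937377929688, 84.41162109375), 41.96306610107422) [563.4  84.4] 0.22
pink [277 195  89  84] ((573.1033935546875, 18.508544921875), 26.335763931274414) [573.2  18.3] 0.51
```

apply_moves(
  rows=[-1, 0.001, 0.001, 0.015, 0, -1, 0, 0, 0.02, 0, -1, 0, 0, 0.012, 0, -1, 0, 0, 0.006, 0, -1, 0, 0, 0.003, 0, -1, 0, 0, 0, 0, -1, 0, 0, 0, 0, -1, 0, 0, 0, 0, -1, 0, 0, 0, 0, -1, 0, 0, 0, 0],
)

```text
t: 30.75
ee_pos: [573.1, 18.5, 34.4]
tool_rot: [3.141, -0.0, 1.571]
ft_force: [-0.4, 0.2, -0.0]
opening: 1.0
```

apply_moves(
  rows=[1, 0, 0, 0, 0, 1, 0, 0, 0, 0, 1, 0, 0, 0, 0, 1, 0, 0, 0, 0, 1, 0, 0, 0, 0, 1, 0, 0, 0, 0, 1, 0, 0, 0, 0, 1, 0, 0, 0, 0, 1, 0, 0, 0, 0, 1, 0, 0, 0, 0],
)

```text
t: 32.0
ee_pos: [573.2, 18.5, 34.5]
tool_rot: [3.141, -0.0, 1.571]
ft_force: [-0.3, 0.2, 4.4]
opening: 0.601
```

```bash
python3 snap.py k wrist side:180,100,260,200
```

```text
32.0 [573.2  18.5  34.5] [ 3.141 -0.     1.571] [-0.3  0.2  4.4] 0.601
```

View pics/k_side.png

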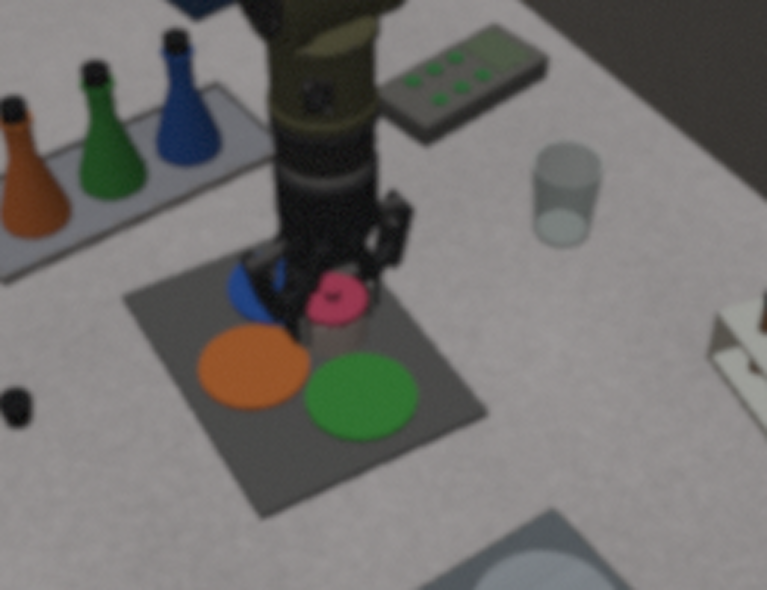

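View pics/k_wrist.png

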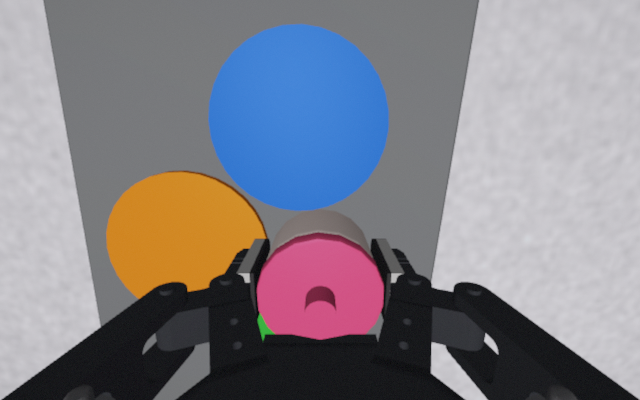

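apply_moves(
  rows=[1, 0, 0, -0.005, 0, 1, 0, 0, -0.01, 0, 1, 0, 0, -0.015, 0, 1, 0, 0, -0.025, 0, 1, 0, 0, -0.025, 0, 1, 0, 0, -0.015, 0, 1, 0, 0, 0, 0, 1, 0, 0, 0, 0, 1, 0, 0, 0, 0, 1, 0, 0, 0, 0],
)

```text
t: 33.35
ee_pos: [572.5, 18.5, 128.5]
tool_rot: [-3.14, 0.0, 1.571]
ft_force: [0.5, 0.2, -1.8]
opening: 0.596
```

```bash
python3 snap.py l wrist scene:240,60,260,200
```

```text
33.35 [572.5  18.5 128.5] [-3.14   0.     1.571] [ 0.5  0.2 -1.8] 0.596
```

View pics/l_scene.png

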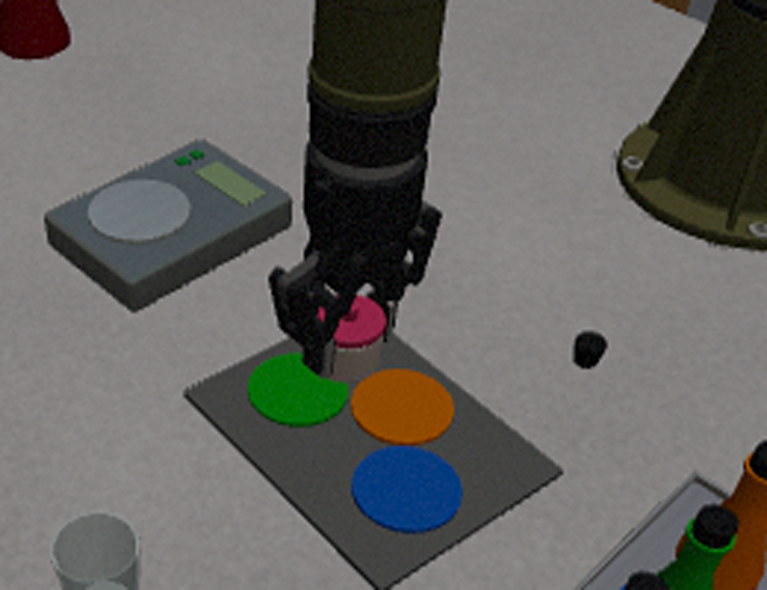

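apply_moves(
  rows=[1, -0.01, -0.003, 0, 0, 1, -0.03, -0.003, 0, 0, 1, -0.04, -0.003, 0, 0, 1, -0.045, -0.003, 0, 0, 1, -0.045, -0.003, 0, 0, 1, -0.045, -0.003, 0, 0, 1, -0.04, -0.003, 0, 0, 1, -0.035, -0.003, 0, 0, 1, -0.015, -0.003, 0, 0, 1, -0.005, -0.003, 0, 0],
)

```text
t: 34.7
ee_pos: [542.4, -292.1, 129.1]
tool_rot: [-3.141, -0.0, 1.57]
ft_force: [0.2, -0.1, -1.1]
opening: 0.597
```

apply_moves(
  rows=[1, 0, 0, 0, 0, 1, 0, 0, 0, 0, 1, 0, 0, 0.02, 0, 1, 0, 0, 0.015, 0, 1, 0, 0, 0.005, 0, 1, 0, 0, 0, 0, 1, 0, 0, 0, 0, 1, 0, 0, 0, 0, 1, 0, 0, 0, 0, 1, 0, 0, 0, 0],
)

```text
t: 35.95
ee_pos: [543.1, -291.6, 89.5]
tool_rot: [3.141, 0.0, 1.571]
ft_force: [0.2, -0.4, -1.1]
opening: 0.598
```

```bash
python3 snap.py m wrist scene:220,40,220,160 side:230,180,260,200
```

```text
35.95 [ 543.1 -291.6   89.5] [3.141 0.    1.571] [ 0.2 -0.4 -1.1] 0.598
```

View pics/m_scene.png

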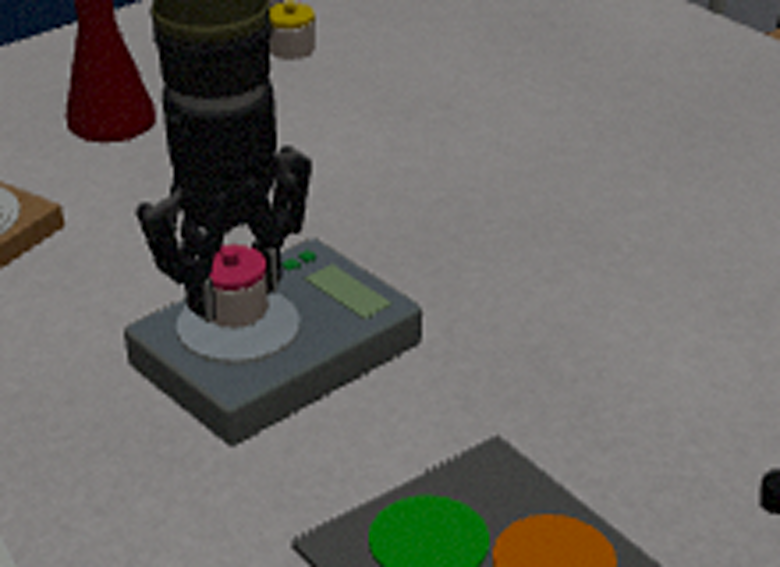

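View pics/m_side.png

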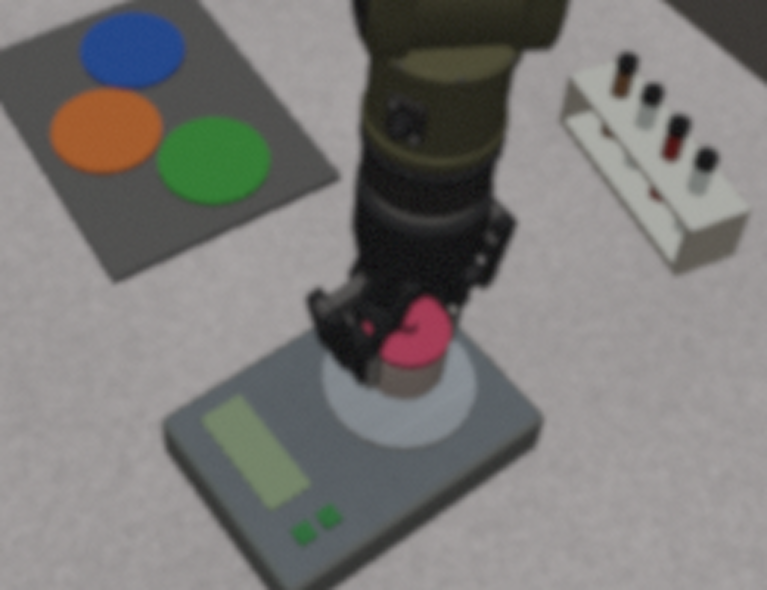

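View pics/m_wrist.png

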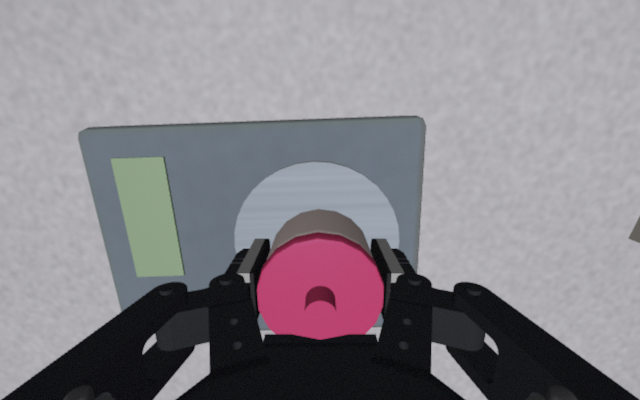

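```bash
python3 - <<'E'
from fit import *
st=monitor.read_state();K=cam('wrist',st)
W=plane(K,[(317,162),(235,238),(399,235),(260,185),(378,187)],50)[:,:2];print(W)
s=least_squares(lambda c:np.hypot(*(W-c).T)-48,[542,-292]);print(s.x,s.fun)
E
```

```text
[[ 541.59976722 -245.59741847]
 [ 494.08487391 -289.59535516]
 [ 588.69380329 -287.79000955]
 [ 510.25452589 -258.24512148]
 [ 575.11768545 -259.41081107]]
[ 541.66759184 -293.9575611 ] [ 0.36019019 -0.21774507 -0.57107153 -0.43784008  0.08728211]
```

apply_moves(
  rows=[1, -0.001, -0.001, 0.005, 0, 1, 0, 0, 0.004, 0, 1, 0, 0, 0.002, 0, 1, 0, 0, 0.001, 0, 1, 0, 0, 0, 0, 1, 0, 0, 0, 0, 1, 0, 0, 0, 0, 1, 0, 0, 0, 0, 1, 0, 0, 0, 0, 1, 0, 0, 0, 0],
)

```text
t: 37.35
ee_pos: [542.0, -292.5, 77.3]
tool_rot: [3.142, 0.0, 1.571]
ft_force: [0.7, -0.4, -1.3]
opening: 0.591
```

apply_moves(
  rows=[1, 0, 0, 0.0005, 0, -0.9, 0, 0, 0, 0, -0.9, 0, 0, 0, 0, -0.9, 0, 0, 0, 0, -0.9, 0, 0, 0, 0, -0.9, 0, 0, 0, 0, -0.9, 0, 0, -0.005, 0, -0.9, 0, 0, -0.02, 0, -0.9, 0, 0, -0.035, 0, -0.9, 0, 0, -0.04, 0],
)

```text
t: 38.6
ee_pos: [541.5, -292.3, 177.6]
tool_rot: [-3.141, -0.0, 1.571]
ft_force: [-0.1, 0.1, 0.0]
opening: 0.947
```

apply_moves(
  rows=[-0.9, 0, 0, -0.04, 0, -0.9, 0, 0, -0.035, 0, -0.3, 0.02, 0, 0, 0, -0.3, 0.03, 0, 0, 0, -0.3, 0.03, 0, 0, 0, -0.3, 0.02, 0, 0, 0, -0.3, 0, 0, 0, 0, -0.3, 0, 0, 0, 0, -0.3, 0, 0, 0, 0, -0.3, 0, 0, 0, 0],
)

```text
t: 39.85
ee_pos: [542.0, -193.1, 251.7]
tool_rot: [-3.141, 0.0, 1.57]
ft_force: [0.4, -0.5, 1.2]
opening: 0.65
```

```bash
python3 where.py flask_blue_mid:4 flask_amber_mid:4 flask_green_mid:4; python3 - <<'E'
from fit import *
for n in ['scene','side']:
    p=cv2.imread(f'pics/last_{n}.png');d=np.load(f'd_{n}.npy');K=cam(n)
    r=finder.regions_of(n,'jar_mid')
    for q in r[:2]:
        P=cloud(K,d,q['region']); print(n,'jar',round(q['score'],2),q['rect'],'zmax',P[:,2].max(),np.median(P[P[:,2]>88],0) if (P[:,2]>88).any() else '')
        u0,v0,u1,v1=[int(x) for x in q['rect']]
        cv2.imwrite(f'pics/n_{n}.png',cv2.resize(p[max(0,v0-70):v1+70,max(0,u0-90):u1+90],None,fx=3.5,fy=3.5)) if q is r[0] else 0
E
```

```text
39.85 [ 542.  -193.1  251.7] [-3.141  0.     1.57 ] [ 0.4 -0.5  1.2] 0.65
scene flask_blue_mid 0.62 [429.0, 252.0, 469.0, 309.0] (array([585.77120444, 285.81724695]), np.float64(0.7007693194915001), 184) 124.6 top [588.1 286.9 121.7]
scene flask_amber_mid 0.91 [469.0, 210.0, 512.0, 260.0] (array([434.83366012, 274.09918015]), np.float64(1.2757768707585335), 197) 125.2 top [438.5 275.4 121.4]
scene flask_green_mid 0.84 [460.0, 232.0, 488.0, 286.0] (array([510.15657361, 281.99749391]), np.float64(0.9477810427495957), 191) 124.7 top [514.2 282.9 121.6]
side flask_blue_mid 0.82 [233.0, 113.0, 258.0, 156.0] (array([584.64132132, 286.37089906]), np.float64(1.797947373487984), 136) 128.1 top [583.5 283.  123.6]
side flask_amber_mid 0.61 [181.0, 131.0, 205.0, 181.0] (array([433.77202318, 274.20402731]), np.float64(1.638225413727311), 144) 128.2 top [432.7 271.2 124. ]
side flask_green_mid 0.8 [209.0, 121.0, 230.0, 167.0] (array([508.75634799, 282.14808935]), np.float64(1.6557250839526958), 135) 127.2 top [506.2 277.5 123.7]
scene jar 0.63 [273.9, 112.0, 298.8, 137.8] zmax 102.42440472577448 [ 545.74756118 -290.16820622   90.40023562]
side jar 0.72 [207.5, 121.9, 229.6, 168.6] zmax 127.24480592517 [506.13073271 273.39529526 112.54552909]
side jar 0.66 [351.1, 281.3, 381.8, 320.0] zmax 105.31057698027132 [ 538.42626457 -296.73928801   93.07992867]
```

View pics/n_scene.png

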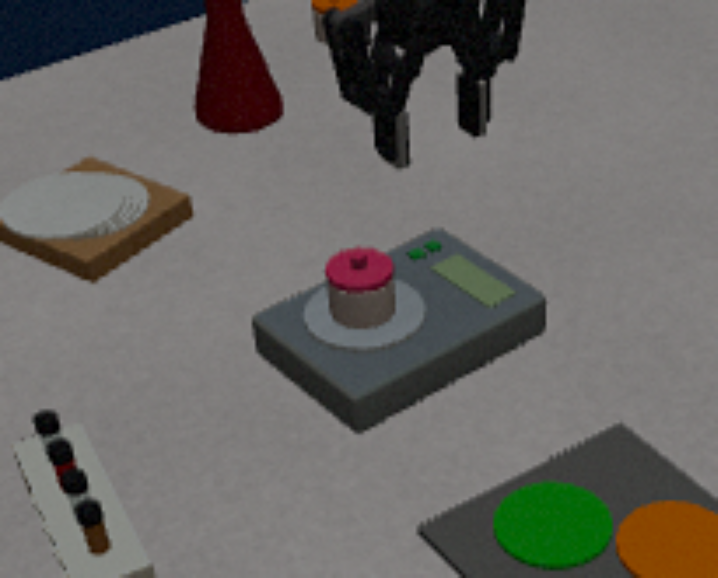

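View pics/n_side.png

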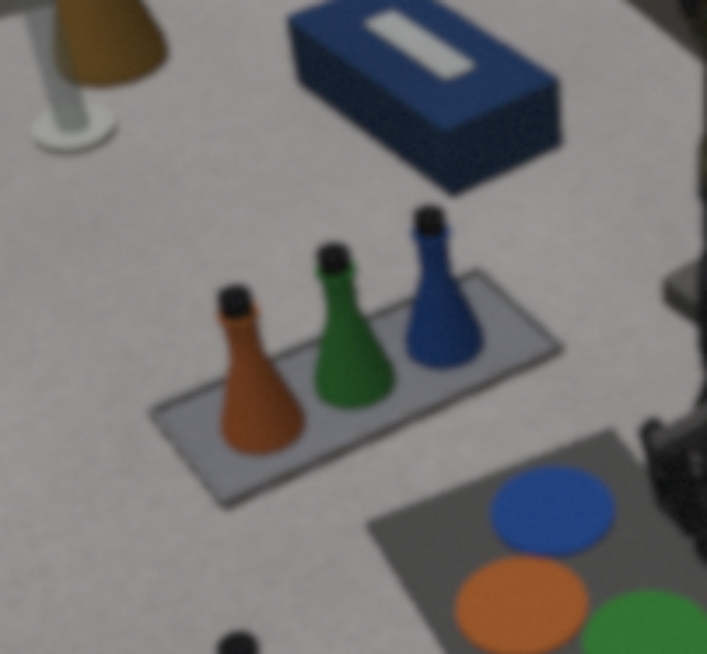

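apply_moves(
  rows=[-0.3, 0.03, 0.003, 0, 0, -0.3, 0.055, 0.005, 0, 0, -0.3, 0.055, 0.005, 0, 0, -0.3, 0.055, 0.005, 0, 0, -0.3, 0.055, 0.005, 0, 0, -0.3, 0.055, 0.005, 0, 0, -0.3, 0.055, 0.005, 0, 0, -0.3, 0.055, 0.005, 0, 0, -0.3, 0.045, 0.004, 0, 0, -0.3, 0.02, 0.001, 0, 0],
)

```text
t: 41.6
ee_pos: [584.8, 289.9, 251.4]
tool_rot: [-3.141, -0.0, 1.573]
ft_force: [-0.5, 1.3, 0.3]
opening: 0.65
```

apply_moves(
  rows=[-0.3, 0, 0, 0, 0, -0.3, 0, 0, 0.03, 0, -0.3, 0, 0, 0.03, 0, -0.3, 0, 0, 0.03, 0, -0.3, 0, 0, 0, 0, -0.3, 0, 0, 0, 0, -0.3, 0, 0, 0, 0, -0.3, 0, 0, 0, 0, -0.3, 0, 0, 0, 0, -0.3, 0, 0, 0, 0],
)

```text
t: 42.85
ee_pos: [585.1, 287.6, 162.0]
tool_rot: [3.141, -0.0, 1.571]
ft_force: [-0.0, 1.5, -0.7]
opening: 0.652
```

apply_moves(
  rows=[-0.3, -0.001, 0, 0.025, 0, -0.3, 0, 0, 0.025, 0, -0.3, 0, 0, 0.015, 0, -0.3, 0, 0, 0.007, 0, -0.3, 0, 0, 0.002, 0, -0.3, 0, 0, 0, 0, -0.3, 0, 0, 0, 0, 1, 0, 0, 0, 0, 1, 0, 0, 0, 0, 1, 0, 0, 0, 0],
)

```text
t: 44.1
ee_pos: [585.7, 286.7, 88.4]
tool_rot: [3.14, -0.0, 1.571]
ft_force: [0.9, -0.3, 2.1]
opening: 0.276
```

apply_moves(
  rows=[1, 0, 0, 0, 0, 1, 0, 0, 0, 0, 1, 0, 0, 0, 0, 1, 0, 0, -0.005, 0, 1, 0, 0, -0.015, 0, 1, 0, 0, -0.03, 0, 1, 0, 0, -0.04, 0, 1, 0, 0, -0.035, 0, 1, 0, 0, -0.015, 0, 1, 0, 0, 0, 0],
)

```text
t: 45.35
ee_pos: [585.3, 286.7, 228.6]
tool_rot: [3.14, -0.001, 1.571]
ft_force: [-0.7, 0.1, -1.5]
opening: 0.277
```

apply_moves(
  rows=[1, -0.02, -0.002, 0, 0, 1, -0.04, -0.004, 0, 0, 1, -0.05, -0.006, 0, 0, 1, -0.05, -0.006, 0, 0, 1, -0.03, -0.003, 0, 0, 1, -0.0122, -0.001, 0, 0, 1, 0, 0, 0, 0, 1, 0, 0, 0.02, 0, 1, 0, 0, 0.03, 0, 1, 0, 0, 0.03, 0],
)

```text
t: 46.6
ee_pos: [563.0, 85.6, 146.6]
tool_rot: [3.142, -0.001, 1.572]
ft_force: [0.6, 0.6, -2.5]
opening: 0.274
```

apply_moves(
  rows=[1, 0, 0, 0.02, 0, 1, 0, 0, 0.01, 0, 1, 0, 0, 0.005, 0, 1, 0, 0, 0, 0, 1, 0, 0, 0, 0, 1, 0, 0, 0, 0, 1, 0, 0, 0, 0, 1, 0, 0, 0, 0, 1, 0, 0, 0, 0, 1, 0, 0, 0, 0],
)

```text
t: 47.85
ee_pos: [563.0, 84.3, 112.8]
tool_rot: [-3.142, -0.0, 1.571]
ft_force: [-0.1, 0.4, -1.9]
opening: 0.272
```

```bash
python3 snap.py o wrist scene:240,100,260,200
```

```text
47.85 [563.   84.3 112.8] [-3.142 -0.     1.571] [-0.1  0.4 -1.9] 0.272
```

View pics/o_wrist.png

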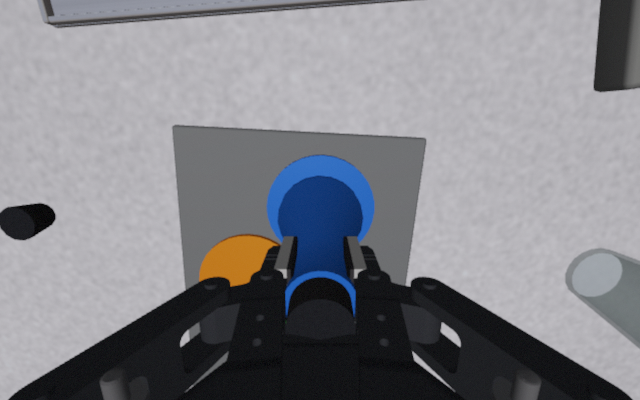

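View pics/o_scene.png

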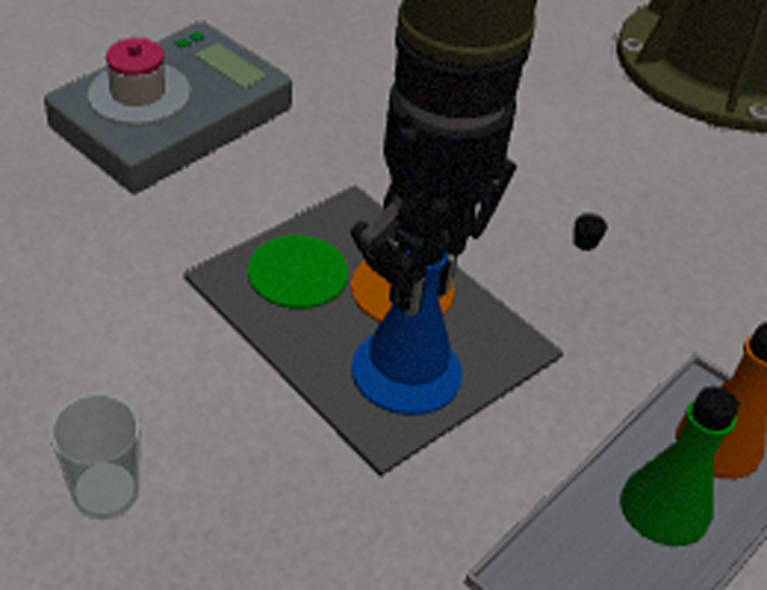

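apply_moves(
  rows=[1, 0, 0, 0.008, 0, 1, 0, 0, 0.005, 0, 1, 0, 0, 0.0025, 0, 1, 0, 0, 0, 0, 1, 0, 0, 0, 0, -0.3, 0, 0, 0, 0, -0.3, 0, 0, 0, 0, -0.3, 0, 0, 0, 0, -0.3, 0, 0, 0, 0, -0.3, 0, 0, 0, 0],
)

```text
t: 49.2
ee_pos: [563.0, 84.3, 97.3]
tool_rot: [3.142, -0.0, 1.571]
ft_force: [-0.4, -0.7, 0.2]
opening: 0.649
```

apply_moves(
  rows=[-0.3, 0, 0, -0.01, 0, -0.3, 0, 0, -0.03, 0, -0.3, 0, 0, -0.04, 0, -0.3, 0, 0, -0.04, 0, -0.3, 0, 0, -0.035, 0, -0.3, 0.03, -0.008, 0, 0, -0.3, 0.055, -0.015, 0, 0, -0.3, 0.055, -0.015, 0, 0, -0.3, 0.04, -0.011, 0, 0, -0.3, 0.0175, -0.004, 0, 0],
)

```text
t: 50.45
ee_pos: [509.3, 283.8, 253.0]
tool_rot: [3.141, -0.0, 1.573]
ft_force: [0.7, 0.6, 0.4]
opening: 0.652
```

```bash
python3 where.py flask_blue_mid:12 flask_amber_mid:4 flask_green_mid:4
```

```text
50.45 [509.3 283.8 253. ] [ 3.141 -0.     1.573] [0.7 0.6 0.4] 0.652
scene flask_blue_mid 0.78 [365.0, 181.0, 392.0, 235.0] (array([562.77110287,  83.56376549]), np.float64(1.3223233219886228), 154) 132.6 top [565.5  85.4 129.3]
scene flask_amber_mid 0.95 [466.0, 210.0, 509.0, 260.0] (array([434.90999693, 274.05628812]), np.float64(6.677760394800827), 193) 125.4 top [437.7 274.7 121.6]
scene flask_green_mid 0.66 [449.0, 232.0, 490.0, 286.0] (array([510.27753449, 281.9153834 ]), np.float64(0.8318634328326587), 192) 124.5 top [513.9 283.4 121.2]
side flask_blue_mid 0.97 [260.0, 156.0, 289.0, 206.0] (array([561.63015254,  84.02161484]), np.float64(1.43712259076774), 132) 135.3 top [560.1  80.3 131.5]
side flask_amber_mid 0.9 [180.0, 133.0, 204.0, 181.0] (array([433.57784994, 274.17662107]), np.float64(1.5004024834471583), 143) 127.6 top [432.5 270.7 123.6]
side flask_green_mid 0.57 [209.0, 123.0, 230.0, 170.0] (array([508.74366163, 282.39999146]), np.float64(1.531734524843422), 138) 127.1 top [507.3 278.3 123.6]
```

View pics/last_scene.png

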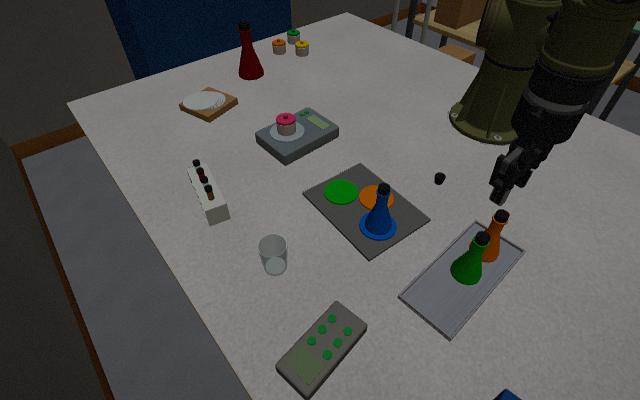

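apply_moves(
  rows=[-0.3, 0, 0, 0, 0, -0.3, 0, 0, 0.03, 0, -0.3, 0, 0, 0.03, 0, -0.3, 0, 0, 0.03, 0, -0.3, 0, 0, 0.03, 0, -0.3, 0, 0, 0.02, 0, -0.3, 0, 0, 0.014, 0, -0.3, 0, 0, 0.007, 0, -0.3, 0, 0, 0.003, 0, -0.3, 0, 0, 0, 0],
)

```text
t: 52.1
ee_pos: [510.4, 282.0, 88.8]
tool_rot: [3.141, -0.0, 1.571]
ft_force: [0.0, -0.8, 0.3]
opening: 0.647
```

apply_moves(
  rows=[-0.3, 0, 0, 0, 0, 1, 0, 0, 0, 0, 1, 0, 0, 0, 0, 1, 0, 0, 0, 0, 1, 0, 0, 0, 0, 1, 0, 0, 0, 0, 1, 0, 0, 0, 0, 1, 0, 0, 0, 0, 1, 0, 0, 0, 0, 1, 0, 0, 0, 0],
)

```text
t: 53.35
ee_pos: [510.4, 282.0, 88.7]
tool_rot: [3.141, -0.0, 1.571]
ft_force: [-0.0, -0.1, 5.2]
opening: 0.274
```

apply_moves(
  rows=[1, 0, 0, -0.005, 0, 1, 0, 0, -0.015, 0, 1, 0, 0, -0.03, 0, 1, 0, 0, -0.04, 0, 1, 0, 0, -0.04, 0, 1, 0, 0, -0.015, 0, 1, 0, 0, 0, 0, 1, 0, 0, 0, 0, 1, 0, 0, 0, 0, 1, 0, 0, 0, 0],
)

```text
t: 54.6
ee_pos: [509.5, 281.6, 232.2]
tool_rot: [-3.14, 0.001, 1.571]
ft_force: [0.4, 0.5, -2.1]
opening: 0.273
```

apply_moves(
  rows=[1, -0.02, 0.003, 0, 0, 1, -0.04, 0.006, 0, 0, 1, -0.05, 0.007, 0, 0, 1, -0.05, 0.007, 0, 0, 1, -0.05, 0.007, 0, 0, 1, -0.05, 0.007, 0, 0, 1, -0.04, 0.006, 0, 0, 1, -0.02, 0.003, 0, 0, 1, -0.01, 0.001, 0, 0, 1, 0, 0, 0, 0],
)

```text
t: 55.85
ee_pos: [556.9, -48.1, 233.2]
tool_rot: [-3.141, -0.0, 1.57]
ft_force: [-0.2, 0.5, -1.9]
opening: 0.275
```

apply_moves(
  rows=[1, 0, 0, 0.02, 0, 1, 0, 0, 0.03, 0, 1, 0, 0, 0.03, 0, 1, 0, 0, 0.025, 0, 1, 0, 0, 0.012, 0, 1, 0, 0, 0, 0, 1, 0, 0, 0, 0, 1, 0, 0, 0, 0, 1, 0, 0, 0, 0, 1, 0, 0, 0, 0],
)

```text
t: 57.1
ee_pos: [557.2, -48.3, 116.6]
tool_rot: [3.141, 0.0, 1.571]
ft_force: [-1.1, 0.1, -1.0]
opening: 0.272
```

```bash
python3 snap.py p wrist side:180,100,260,200
```

```text
57.1 [557.2 -48.3 116.6] [3.141 0.    1.571] [-1.1  0.1 -1. ] 0.272
```

View pics/p_side.png

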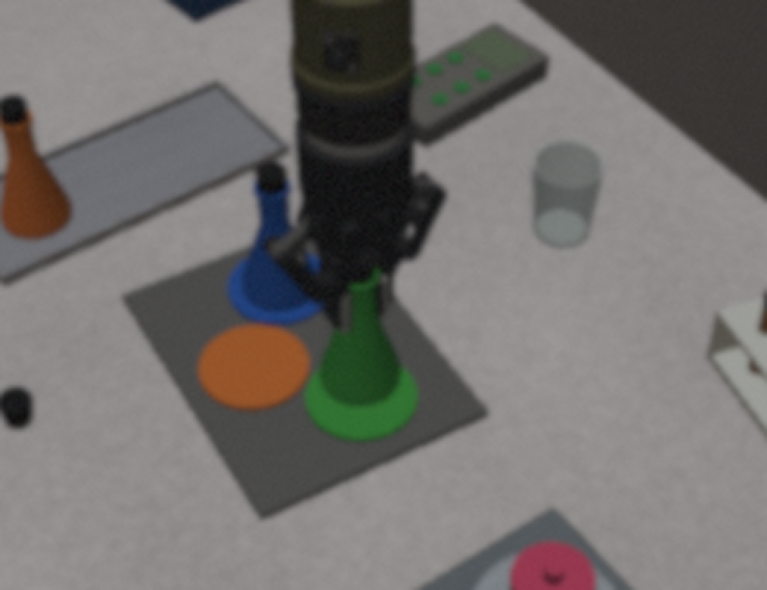

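View pics/p_wrist.png

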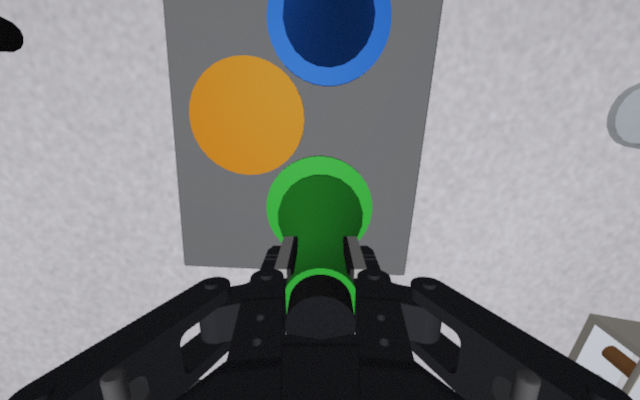

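apply_moves(
  rows=[1, 0, 0, 0.01, 0, 1, 0, 0, 0.006, 0, 1, 0, 0, 0.003, 0, 1, 0, 0, 0, 0, 1, 0, 0, 0, 0, -0.3, 0, 0, 0, 0, -0.3, 0, 0, 0, 0, -0.3, 0, 0, 0, 0, -0.3, 0, 0, 0, 0, -0.3, 0, 0, 0, 0],
)

```text
t: 58.45
ee_pos: [557.0, -48.2, 97.3]
tool_rot: [3.142, 0.0, 1.571]
ft_force: [-0.1, 0.4, -0.4]
opening: 0.647
```

apply_moves(
  rows=[-0.3, 0, 0, -0.01, 0, -0.3, 0, 0, -0.03, 0, -0.3, 0, 0, -0.04, 0, -0.3, 0, 0, -0.04, 0, -0.3, 0, 0, -0.035, 0, -0.3, 0.03, -0.012, 0, 0, -0.3, 0.05, -0.019, 0, 0, -0.3, 0.05, -0.019, 0, 0, -0.3, 0.05, -0.019, 0, 0, -0.3, 0.05, -0.019, 0, 0],
)

```text
t: 59.7
ee_pos: [468.4, 183.3, 253.3]
tool_rot: [3.14, -0.0, 1.57]
ft_force: [0.5, 0.5, -0.9]
opening: 0.65
```

apply_moves(
  rows=[-0.3, 0.05, -0.019, 0, 0, -0.3, 0.03, -0.011, 0, 0, -0.3, 0.0128, -0.0045, 0, 0, -0.3, 0, 0, 0, 0, -0.3, 0, 0, 0, 0, -0.3, 0, 0, 0.03, 0, -0.3, 0, 0, 0.03, 0, -0.3, 0, 0, 0.03, 0, -0.3, 0, 0, 0, 0, -0.3, 0, 0, 0, 0],
)

```text
t: 60.95
ee_pos: [435.3, 274.3, 163.3]
tool_rot: [3.141, -0.0, 1.569]
ft_force: [1.4, 0.7, -0.1]
opening: 0.649
```

```bash
python3 where.py flask_blue_mid:12 flask_amber_mid:4 flask_green_mid:12
```

```text
60.95 [435.3 274.3 163.3] [ 3.141 -0.     1.569] [ 1.4  0.7 -0.1] 0.649
scene flask_blue_mid 0.77 [367.0, 182.0, 391.0, 231.0] (array([562.76385247,  83.42622907]), np.float64(0.9925671818300026), 143) 132.3 top [565.8  85.4 129.4]
scene flask_amber_mid 0.83 [467.0, 216.0, 510.0, 260.0] (array([434.98681781, 273.91962468]), np.float64(0.8242046367617114), 180) 124.4 top [440.5 279.3 120. ]
side flask_blue_mid 0.62 [260.0, 157.0, 290.0, 205.0] (array([561.6840398 ,  83.88121506]), np.float64(1.41568697208273), 143) 135.8 top [560.2  81.1 131.7]
side flask_amber_mid 0.55 [181.0, 131.0, 202.0, 181.0] (array([433.6768151 , 274.18343298]), np.float64(1.5172005904060297), 132) 127.1 top [432.  269.2 122.9]
side flask_green_mid 0.76 [289.0, 192.0, 314.0, 243.0] (array([555.67567727, -47.65654747]), np.float64(1.2711332058160436), 167) 136.6 top [554.4 -49.5 132.2]
```

View pics/last_side.png

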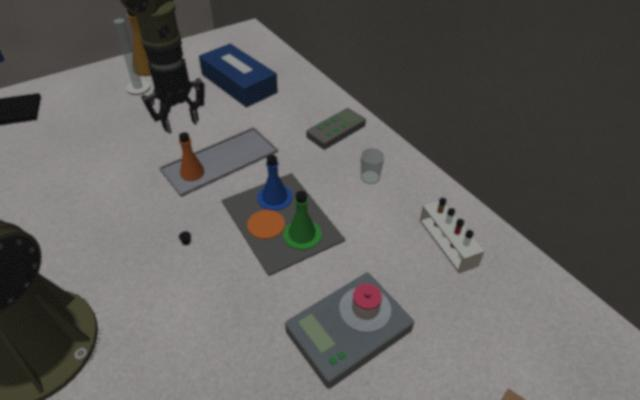

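Blue and green are placed; now amber (descend to about 88.5).

apply_moves(
  rows=[-0.3, 0, -0.0005, 0.025, 0, -0.3, 0, 0, 0.025, 0, -0.3, 0, 0, 0.015, 0, -0.3, 0, 0, 0.007, 0, -0.3, 0, 0, 0.003, 0, -0.3, 0, 0, 0, 0, -0.3, 0, 0, 0, 0, -0.3, 0, 0, 0, 0, 1, 0, 0, 0, 0, 1, 0, 0, 0, 0],
)

```text
t: 62.6
ee_pos: [434.6, 274.8, 87.7]
tool_rot: [3.14, -0.0, 1.571]
ft_force: [-0.3, 0.4, -1.2]
opening: 0.279
```

apply_moves(
  rows=[1, 0, 0, 0, 0, 1, 0, 0, 0, 0, 1, 0, 0, 0, 0, 1, 0, 0, 0, 0, 1, 0, 0, 0, 0, 1, 0, 0, 0, 0, 1, 0, 0, 0, 0, 1, 0, 0, 0, 0, 1, 0, 0, 0, 0, 1, 0, 0, 0, 0],
)

```text
t: 63.85
ee_pos: [434.5, 274.8, 87.6]
tool_rot: [3.141, -0.0, 1.571]
ft_force: [3.0, -0.8, 4.9]
opening: 0.273
```

apply_moves(
  rows=[1, 0, 0, -0.005, 0, 1, 0, 0, -0.015, 0, 1, 0, 0, -0.03, 0, 1, 0, 0, -0.04, 0, 1, 0, 0, -0.04, 0, 1, 0, 0, -0.015, 0, 1, 0, 0, 0, 0, 1, 0, 0, 0, 0, 1, 0, 0, 0, 0, 1, 0, 0, 0, 0],
)

```text
t: 65.1
ee_pos: [433.5, 274.3, 231.3]
tool_rot: [-3.14, 0.001, 1.571]
ft_force: [-0.3, 0.0, -2.0]
opening: 0.282
```

apply_moves(
  rows=[1, -0.02, 0.005, 0, 0, 1, -0.04, 0.011, 0, 0, 1, -0.05, 0.014, 0, 0, 1, -0.05, 0.014, 0, 0, 1, -0.05, 0.014, 0, 0, 1, -0.03, 0.008, 0, 0, 1, -0.014, 0.004, 0, 0, 1, 0, 0, 0, 0, 1, 0, 0, 0, 0, 1, 0, 0, 0, 0],
)

```text
t: 66.35
ee_pos: [503.8, 21.7, 232.3]
tool_rot: [-3.141, -0.0, 1.572]
ft_force: [0.2, 0.4, -2.1]
opening: 0.277
```

apply_moves(
  rows=[1, 0, 0, 0.02, 0, 1, 0, 0, 0.03, 0, 1, 0, 0, 0.03, 0, 1, 0, 0, 0.025, 0, 1, 0, 0, 0.012, 0, 1, 0, 0, 0, 0, 1, 0, 0, 0, 0, 1, 0, 0, 0, 0, 1, 0, 0, 0, 0, 1, 0, 0, 0, 0],
)

```text
t: 67.6
ee_pos: [504.2, 20.6, 115.6]
tool_rot: [3.141, -0.0, 1.571]
ft_force: [0.3, -0.1, -1.9]
opening: 0.281
```

```bash
python3 snap.py q wrist side:180,100,260,200
```

```text
67.6 [504.2  20.6 115.6] [ 3.141 -0.     1.571] [ 0.3 -0.1 -1.9] 0.281
```

View pics/q_side.png

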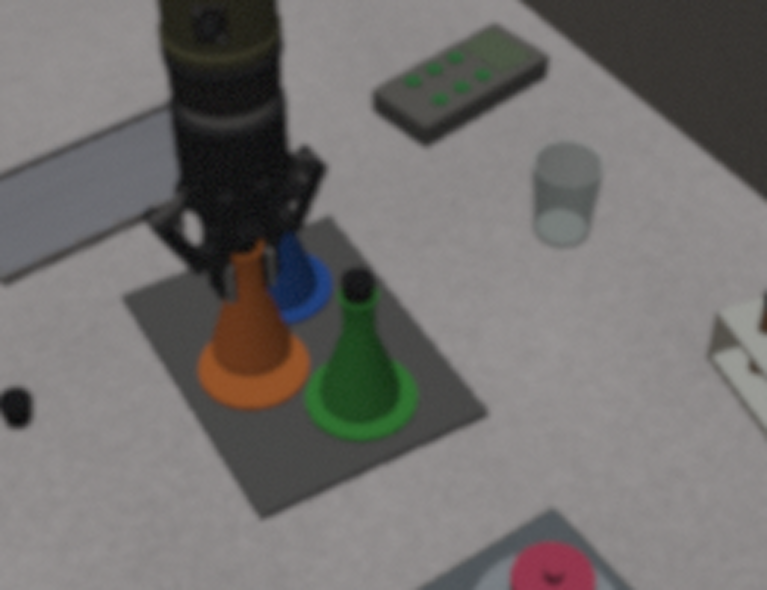

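View pics/q_wrist.png

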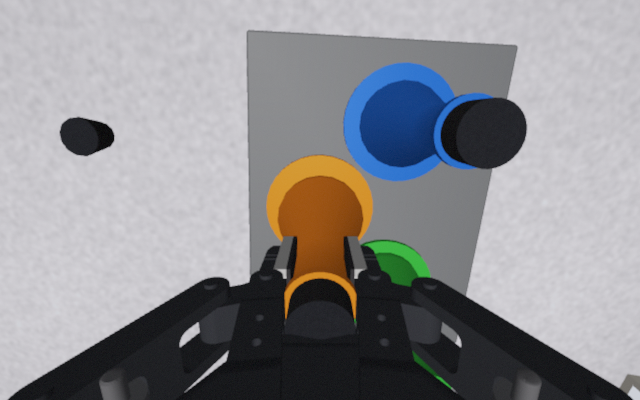

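apply_moves(
  rows=[1, 0, 0, 0.01, 0, 1, 0, 0, 0.006, 0, 1, 0, 0, 0.003, 0, 1, 0, 0, 0, 0, 1, 0, 0, 0, 0, -0.3, 0, 0, 0, 0, -0.3, 0, 0, 0, 0, -0.3, 0, 0, 0, 0, -0.3, 0, 0, 0, 0, -0.3, 0, 0, 0, 0],
)

```text
t: 68.95
ee_pos: [504.0, 20.6, 96.3]
tool_rot: [3.142, -0.0, 1.571]
ft_force: [0.4, -0.1, -0.3]
opening: 0.648
```

apply_moves(
  rows=[-0.3, 0, 0, -0.01, 0, -0.3, 0, 0, -0.03, 0, -0.3, 0, 0, -0.04, 0, -0.3, 0, 0, -0.04, 0, -0.3, 0, 0, -0.04, 0, -0.3, 0.04, -0.01, 0, 0, -0.3, 0.05, -0.01, 0, 0, -0.3, 0.05, -0.01, 0, 0, -0.3, 0.03, 0, 0, 0, -0.3, 0, 0, 0, 0],
)

```text
t: 70.2
ee_pos: [473.9, 192.4, 257.0]
tool_rot: [3.141, -0.0, 1.574]
ft_force: [-0.2, -0.3, -0.1]
opening: 0.646
```

apply_moves(
  rows=[-0.3, 0, 0, 0, 0, -0.3, 0, 0, 0, 0, -0.3, 0, 0, 0, 0, -0.3, 0, 0, 0, 0, -0.3, 0, 0, 0, 0, -0.3, 0, 0, 0, 0, -0.3, 0, 0, 0, 0, -0.3, 0, 0, 0, 0, -0.3, 0, 0, 0, 0, -0.3, 0, 0, 0, 0],
)

```text
t: 71.45
ee_pos: [474.0, 190.7, 256.3]
tool_rot: [3.142, -0.0, 1.571]
ft_force: [-0.4, -0.2, -0.0]
opening: 0.649
```

```bash
python3 where.py flask_blue_mid:12 flask_amber_mid:12 flask_green_mid:12 jar_mid:0 beaker:0
```

```text
71.45 [474.  190.7 256.3] [ 3.142 -0.     1.571] [-0.4 -0.2 -0. ] 0.649
scene flask_blue_mid 0.85 [366.0, 183.0, 393.0, 235.0] (array([562.65598401,  83.51962888]), np.float64(0.8350048341184032), 145) 132.2 top [565.8  85.3 129.2]
scene flask_amber_mid 0.59 [362.0, 156.0, 385.0, 207.0] (array([504.22849029,  20.14844124]), np.float64(11.020141298632904), 147) 132.0 top [507.6  22.6 129.4]
scene flask_green_mid 0.62 [330.0, 151.0, 353.0, 206.0] (array([556.80497026, -47.99492613]), np.float64(0.9010522851928227), 137) 132.6 top [558.9 -45.7 129.3]
scene jar_mid 0.72 [276.0, 115.0, 298.0, 137.0]  101.7 top [ 543.4 -291.2   96.9]
side flask_blue_mid 0.81 [268.0, 156.0, 288.0, 206.0] (array([561.22983285,  83.94776607]), np.float64(8.485755518594141), 144) 135.6 top [559.6  79.4 131.7]
side flask_amber_mid 0.56 [255.0, 182.0, 281.0, 236.0] (array([502.93859332,  20.46056232]), np.float64(1.2182353396694061), 162) 136.5 top [502.1  17.6 131.9]
side flask_green_mid 0.73 [290.0, 190.0, 315.0, 243.0] (array([555.63131173, -47.4383318 ]), np.float64(1.2215612541315548), 165) 135.8 top [554.1 -49.8 132. ]
side jar_mid 0.67 [351.0, 280.0, 379.0, 318.0]  106.8 top [ 539.8 -295.   102. ]
```

View pics/last_scene.png

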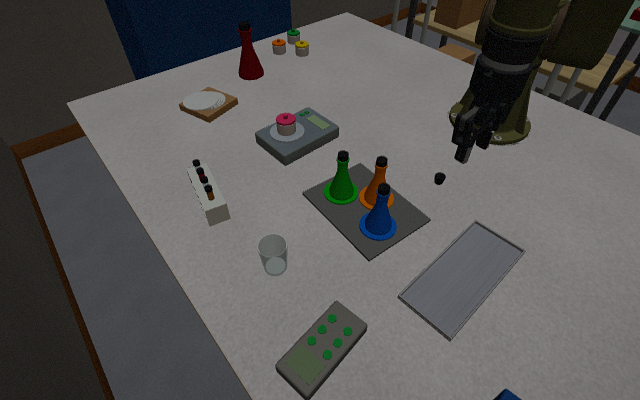

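View pics/last_side.png

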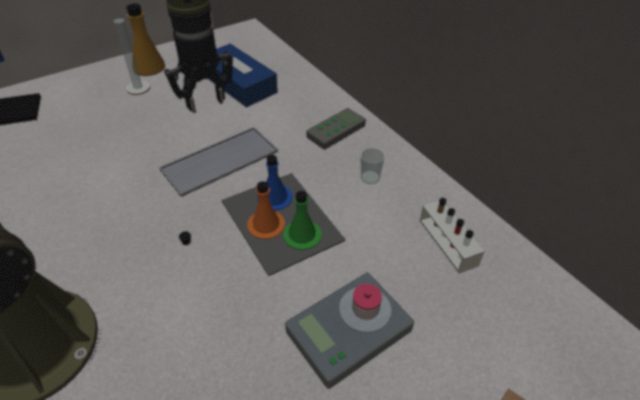

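All flasks stand on their mats, the jar is on the pan, and the gripper is clear of everything.

```bash
python3 -c "
from rig import ctrl
print(ctrl.close_job())"
```

```text
the job is handed in; nothing more can be done
None
```

I moved all three flasks to the tray, stood the cream jar on the balance's pan, put each flask back on the mat of its own colour, and handed the job in at about 71 s. The hand-in gives no verdict, so success rests on my last checks below.

- **Flasks:** the scene and side cameras agree on each flask to within about 1.5 mm. Against the mat centres I measured with the wrist camera:

| Flask | Flask position (mm) | Mat centre (mm) |
|---|---|---|
| Amber | about (503.6, 20.3) | (504.2, 20.7) |
| Blue | about (562, 83.7) | (563.4, 84.4) |
| Green | about (556.2, −47.7) | (556.6, −48.5) |

- **Jar:** it stands at about (541.6, −293) on a pan centre of about (542, −293). The two cameras disagree by about 4 mm on both the jar and the pan, so I averaged them.
- **Clearance:** everything looked upright, the gripper was clear, and the beaker looked unmoved. The finder's last beaker query returned no numbers, because my filter skipped objects that short. The beaker was judged only from the pictures.
- **Fit quality:** two final neck fits (amber in the scene view, blue in the side view) had high residuals of 8–11 mm from stray mask points. Their centres still agreed with the other camera.

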